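# Reload the sample-tin reader

### The arm

A 6-joint arm with a two-finger parallel gripper is mounted at the origin on the work surface. World frame = base frame: x ahead of the robot, y to its left, z up, the work surface at z = 0. Lengths are in m, angles in rad, forces in N, time in s.
With the tool pointing down it reaches from about 0.35 to 0.775 m from the base axis. Payload 5.5 kg.
Tool frame: the origin (TCP) lies on the centre line of the jaws, within the pads' length; the fingertips stand 8 mm ahead of it and the grasp point (between the pads) lies 11 mm behind it (robot.nose_length is the distance from the TCP to the fingertips, in m); x points along the fingers, y is the direction in which the jaws open and shut, and the axes are right-handed (so a half turn about x gives the same grasp; the last joint's range is limited). The gripper opens to 85 mm and grips with 20 to 120 N. Pads are 22 mm wide; open, the fingers measure 114 mm over their backs; the gripper's body (76 mm by 85 mm) begins 54 mm behind the grasp point. The pads swing forward as they close: fully open they stand 13 mm farther back than shut.
Start: joints at [1.065, 0.313, 0.046, 1.304, 0, 1.431], TCP at [0.206, 0.537, 0.239] pointing down, gripper open.
Joint ranges: [-2.76, 2.76], [-0.86, 1.69], [-1.03, 1.26], [-2.2, 2.34], [-1.47, 1.5], [-3.14, 3.14]. Speed limits (rad/s): [2.57, 2.57, 3.14, 3.14, 3.14, 3.14].

### API

Orientations are given as [roll, pitch, yaw] about the fixed x, y, z axes, in that order (R = Rz(yaw) Ry(pitch) Rx(roll)).
In Python, from workcell import readout, snapshot, ticket, robot gives the robot as it stands. The module is installed in compiled form; this text tells all that it offers.
- The arm moves only by the tool drive_tool, never from a script. Its argument "increments" is a list that holds one entry, the list of rows, each a list of 7 numbers: the closure in counts, from 0 (fully open) to 255 (shut), then the shift along the tool's x, y, z in cm, then the turn, a rotation vector about the tool's x, y, z in degrees. A call has 1 to 12 rows; each row is the pose to reach, as a shift and turn from the pose measured when the call began, along the tool's axes at that moment; what a row does not reach only later rows make up. A row lasts 1/10 s, in which the tool goes at most 50 mm and 8.59 degrees, less where a joint would pass 70% of its speed; a pose out of reach is approached as far as the arm can. A call with a gripper value outside its range is refused whole. The fingers move at their own pace and stop on an object; "squeeze" is the grip in N (left out, the last holds). Time passes only in rows, so rows that repeat a pose let the fingers close. It gives the time, the measured TCP pose, the force and the opening at its end, in the units of the state.
- readout.sense(): the state, without advancing time (a new reading comes with each control period).
- snapshot(name): name is "side" or "top"; returns a dict with "pixels" (400x640x3 uint8, red, green, blue), "fx", "fy", "cx", "cy" (pixels), "extrinsics" (4x4, takes a point from world to camera coordinates). Camera axes: x right, y up, looking along -z (the intrinsics and any distortion apply to the point x, -y, -z); pixel columns grow to the right and rows downward; lengths in m; the calibration is good to about 2 mm. A picture is of the moment at which its call begins. There is no depth.
- ticket.hand_in(): hands the job in, once; it reports no verdict.
The state is a dict: "t": time; "joint_positions": joint angles; "joint_velocities": joint speeds; "joint_torque": joint torques, N m; "tool_pos": TCP position; "orientation": TCP orientation; "force": force on the tool from outside, world axes, zero at the start; "wrist_torque": the same for the moment, N m; "gripper_width": opening from 0.0 (shut) to 1.0 (fully open).
Only numpy, scipy, OpenCV 4.12 (cv2) and the standard library are available. Lean on these libraries where they do the work, as an engineer would, in place of code of your own. Each camera call takes 0.05 s, during which the arm holds its last target.

### The job

Slide the reader's gate by its black grip to the fully open stop, draw the two finished tins out of the channel and stand them upright in the steel tray. Then slide every fresh tin standing on the bench in under the channel's slotted roof, stems up through the slot, until all are inside behind the gate, and slide the gate back to its fully closed stop. Leave everything else on the bench where it is.

Things in the scene. Friction and masses are not known exactly. Their poses are not given: they have to be found in the camera images.
- reader: fixed tin reader: a straight roofed channel along its y axis, white case (44 mm tall, x 39 to 129 mm, y -201 to 0) beside it. Origin: on the bench, on the channel's centre line at the mouth; +y points out of the mouth. Channel 66 mm wide inside, floor is the bench, side walls and roof underside 38 mm high, roof top 44 mm. Takes three tins one behind another
- channel_end (a point): foot of the channel's end wall on the centre line, reader y = -195 mm. The roof has an open slot 30 mm wide along the whole centre line from the mouth to this wall; tin stems pass through it and stick out above
- lead_in (a point): point on the bench on the centre line, reader y = 53 mm, between the outer tips of the two flared guide wings (30 mm tall), which stand about 70 mm apart at y = 13 mm and 110 mm apart here. Gate track on the bench: 14 mm tall, 30 mm wide, x -40 to -160 mm, at y = 6 mm
- gate_top (a point): centre of the top of the gate's black square grip, 22 x 22 mm and 42 mm tall, top 58 mm above the bench. Closed, it is at reader x = -58 mm, y = 6 mm. It carries a steel bar (8 mm thick, 18 to 34 mm above the bench) reaching from the grip 97 mm towards reader +x, which bars the mouth when closed
- gate (a joint): gate position along the track, m: 0 fully closed (mouth barred), 0.075 fully open; opens towards reader -x (roughly towards the robot). Friction about 2 N, stays where it is left, stops at both ends. It starts closed or nearly closed
- done_1: a finished tin, in the reader's channel at the start, the one farther from the mouth: round closed steel sample tin standing upright: body 60 mm diameter and 34 mm tall, with a black upright stem handle on its centre, 22 mm diameter, from 34 to 82 mm height; about 0.2 kg. Origin: centre of the underside, z up. 
- done_2: a finished tin, in the reader's channel at the start, the one nearer the mouth: round closed steel sample tin standing upright: body 60 mm diameter and 34 mm tall, with a black upright stem handle on its centre, 22 mm diameter, from 34 to 82 mm height; about 0.2 kg. Origin: centre of the underside, z up. 
- tin_a: a fresh tin, on the bench to the left of the reader's mouth (may be absent): round closed steel sample tin standing upright: body 60 mm diameter and 34 mm tall, with a black upright stem handle on its centre, 22 mm diameter, from 34 to 82 mm height; about 0.2 kg. Origin: centre of the underside, z up. 
- tin_b: a fresh tin, on the bench to the left of the reader's mouth (may be absent): round closed steel sample tin standing upright: body 60 mm diameter and 34 mm tall, with a black upright stem handle on its centre, 22 mm diameter, from 34 to 82 mm height; about 0.2 kg. Origin: centre of the underside, z up. 
- tin_c: a fresh tin, on the bench to the left of the reader's mouth (may be absent): round closed steel sample tin standing upright: body 60 mm diameter and 34 mm tall, with a black upright stem handle on its centre, 22 mm diameter, from 34 to 82 mm height; about 0.2 kg. Origin: centre of the underside, z up. 
- tray: fixed shallow steel tray, 180 (x) x 130 (y) mm, rim 10 mm tall, wall 4 mm, floor 4 mm thick; left of the fresh tins. Origin: centre of the underside
- jar: bystander, leave alone: low amber jar with white lid, 54 mm diameter, 45 mm tall, standing among the fresh tins
- ruler: bystander, leave alone: wooden strip 30 x 160 x 5 mm, beyond the tins
- bowl: bystander, leave alone: white bowl 110 mm across, 45 mm tall, on the robot's right
- scoop: bystander, leave alone: long spoon lying on the far side
- loupe: bystander, leave alone: small black round loupe, 48 mm diameter, 28 mm tall, between the fresh tins and the gate track
Not all that is in view belongs to the job. Leave any blue look-alike of the done_2 alone.

How it is judged:
On the way, in this order (a step that is already met when the one before it is completed fails the run):
1. the gate is slid to its fully open stop (value of joint gate above 0.071 m), for 0.2 s.
2. both finished tins stand upright in the tray, let go (x of done_1 in the frame of tray between -0.062 and 0.062 m and y of done_1 in the frame of tray between -0.04 and 0.04 m and height (world z) of each of done_1, done_2 below 0.012 m and angle between each of done_1, done_2's own z axis and vertical below 0.15 rad and linear speed of each of done_1, done_2 below 0.02 m/s and contact force between each of done_1, done_2 and the fingers below 0.1 N and x of done_2 in the frame of tray between -0.062 and 0.062 m and y of done_2 in the frame of tray between -0.04 and 0.04 m), for 0.2 s.
3. all fresh tins are inside the channel behind the gate (y of tin_a in the frame of reader between -0.2 and -0.024 m and x of tin_a in the frame of reader between -0.01 and 0.01 m and height (world z) of each of tin_a, tin_b, tin_c below 0.01 m and angle between each of tin_a, tin_b, tin_c's own z axis and vertical below 0.15 rad and y of tin_b in the frame of reader between -0.2 and -0.024 m and x of tin_b in the frame of reader between -0.01 and 0.01 m and y of tin_c in the frame of reader between -0.2 and -0.024 m and x of tin_c in the frame of reader between -0.01 and 0.01 m), for 0.2 s.
4. the gate is slid back to its fully closed stop (value of joint gate below 0.004 m), for 0.2 s.
At the end, for the whole second after the job is handed in: Gate within 4 mm of closed; both finished tins upright, released and at rest in the tray, within 62 mm (tray x) and 40 mm (tray y) of its centre; each fresh tin upright on the channel floor, centre over 24 mm behind the mouth and within 10 mm of the centre line (all of step 2 and all of step 3 and value of joint gate below 0.004 m); the robot touches nothing.
It fails at once if a bystander (jar, ruler, bowl, scoop, loupe) is shoved more than 6 cm (distance of any of jar, ruler, bowl, scoop, loupe from where it was at the start of the episode above 0.06 m).
It fails at once if the jar or bowl is overturned (angle between any of jar, bowl's own z axis and vertical above 0.8 rad).
Of tin_a, tin_b, tin_c only 2 to 3 are there at a start; the rules pass over those that are not, and their reading is None.
At some moment in a run one of tin_a, tin_b, tin_c may be knocked a few centimetres aside while the robot is not near it.
Once in a run the grip may slacken for a moment while it holds something.
It also fails if it takes over 210 s, if anything falls off the work surface, if the arm or the gripper's body presses on something with over 40 N, if the wrist force passes 120 N, or if a joint passes its speed limit or range.

## Working session

There is one attempt and no reset: what is moved stays moved. The work goes in short steps, Python scripts to look and compute and a tool call to move; the robot and the scene stay as the last step left them, time stands still between calls to the robot, and variables do not carry over. Pictures are saved under pics/ and viewed, and the job is handed in when it is done.

Besides the shell and the picture viewer there is one more tool, called after ">>>" by a JSON object that holds its "fn" and its "kwargs", one argument or row to a line. drive_tool: Moves the arm, as the interface text tells. Its arguments: {"type":"object","properties":{"increments":{"type":"array"},"squeeze":{"type":"number"}},"required":["increments"]}

```bash
mkdir -p pics; cat > h.py <<'E'
import numpy as np, cv2
from workcell import readout, snapshot, ticket, robot
from scipy.spatial.transform import Rotation as R
def snap(name,fn=None):
    s=snapshot(name)
    if fn: cv2.imwrite('pics/'+fn,s['pixels'][:,:,::-1])
    return s
E
python3 - <<'E'
from h import *
s=readout.sense()
for k,v in s.items(): print(k,np.round(v,4))
print([a for a in dir(robot) if a[0]!='_'])
for n in('side','top'):
    c=snap(n,n+'0.png'); print(n,{k:np.round(v,4).tolist() for k,v in c.items() if k!='pixels'})
E
```

```text
t 0.0
joint_positions [1.0654 0.314  0.045  1.3036 0.     1.4312]
joint_velocities [-0.0008 -0.0012 -0.0011  0.0008 -0.0011 -0.002 ]
joint_torque [-2.20000e-03 -4.80637e+01  2.98530e+01  1.97000e-02 -4.00000e-04
 -0.00000e+00]
tool_pos [0.2054 0.5365 0.2384]
orientation [-1.7106  1.569  -2.0764]
force [-0.4513  0.6633 -0.4198]
wrist_torque [-0.0066 -0.0373 -0.0061]
gripper_width 1.0009
['IKError', 'nose_length']
side {'fx': 369.9213, 'fy': 369.9213, 'cx': 318.2693, 'cy': 204.1816, 'extrinsics': [[-0.9672, -0.2539, -0.0001, 0.5268], [0.1989, -0.7578, 0.6214, -0.1715], [-0.1578, 0.601, 0.7835, -0.8292], [0.0, 0.0, 0.0, 1.0]]}
top {'fx': 430.1543, 'fy': 430.1543, 'cx': 315.5575, 'cy': 199.5091, 'extrinsics': [[-0.0178, -0.9998, 0.0092, -0.0197], [0.9929, -0.0166, 0.1176, -0.5426], [-0.1175, 0.0112, 0.993, -0.9849], [0.0, 0.0, 0.0, 1.0]]}
```

View pics/side0.png

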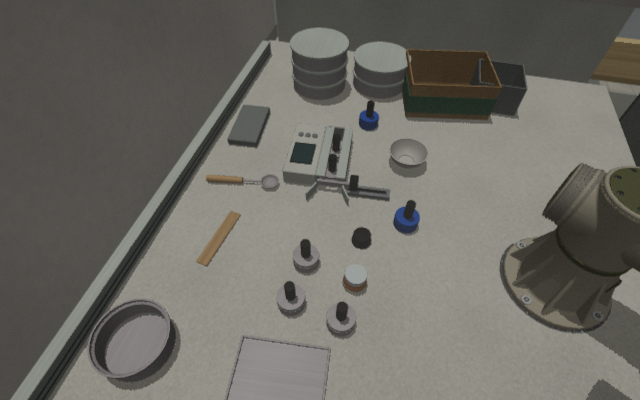

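View pics/top0.png

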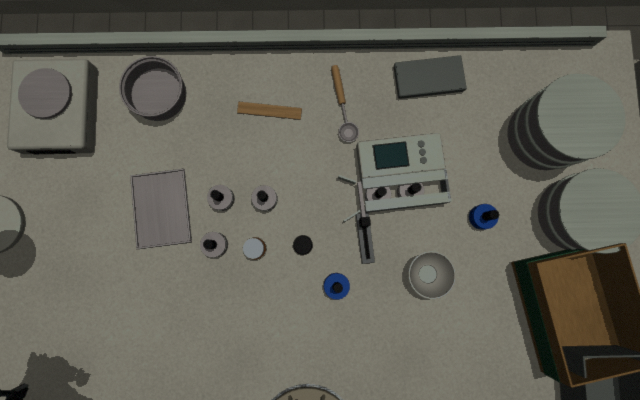

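```bash
cat >> h.py <<'E'
def crop(s,u0,v0,u1,v1,k,fn):
    im=s['pixels'][v0:v1,u0:u1,::-1]
    im=cv2.resize(im,None,fx=k,fy=k,interpolation=cv2.INTER_CUBIC)
    im=np.clip(im.astype(float)*1.5,0,255).astype(np.uint8)
    cv2.imwrite('pics/'+fn,im)
def proj(s,p):
    p=np.atleast_2d(p); E=np.array(s['extrinsics'])
    c=p@E[:3,:3].T+E[:3,3]
    return np.c_[s['cx']+s['fx']*c[:,0]/-c[:,2], s['cy']-s['fy']*c[:,1]/-c[:,2]]
def ray(s,u,v):
    E=np.array(s['extrinsics']); d=np.array([(u-s['cx'])/s['fx'],-(v-s['cy'])/s['fy'],-1.])
    o=-E[:3,:3].T@E[:3,3]; d=E[:3,:3].T@d
    return o,d/np.linalg.norm(d)
def plane(s,u,v,z):
    o,d=ray(s,u,v); return o+d*(z-o[2])/d[2]
def tri(r1,r2):
    (a,d),(b,e)=r1,r2
    A=np.c_[d,-e]; t,_,_,_=np.linalg.lstsq(A,b-a,rcond=None)
    p,q=a+d*t[0],b+e*t[1]; return (p+q)/2,np.linalg.norm(p-q)
E
python3 - <<'E'
from h import *
t=snap('top');s=snap('side')
crop(t,330,125,460,270,5.5,'t_reader.png')
crop(s,270,90,430,240,5,'s_reader.png')
crop(t,125,160,355,305,3.4,'t_tins.png')
crop(s,220,180,440,400,3.5,'s_tins.png')
E
```

```text
(no output)
```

View pics/t_reader.png

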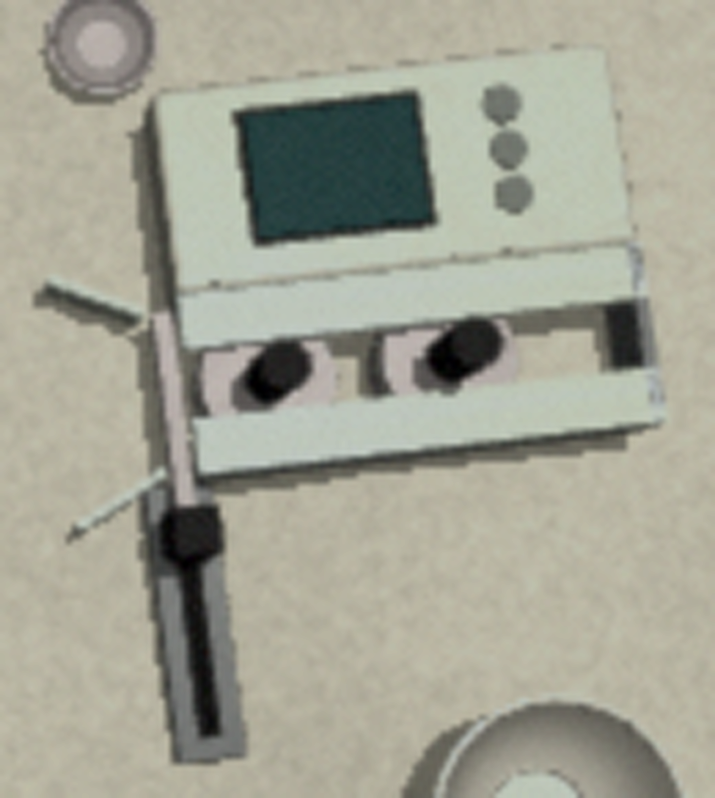

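View pics/s_reader.png

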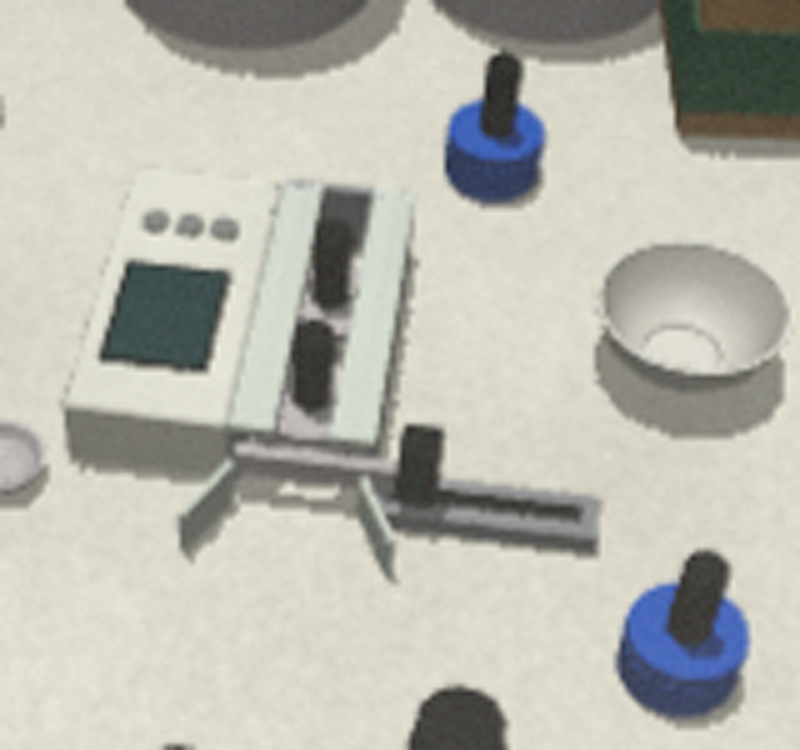

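View pics/t_tins.png

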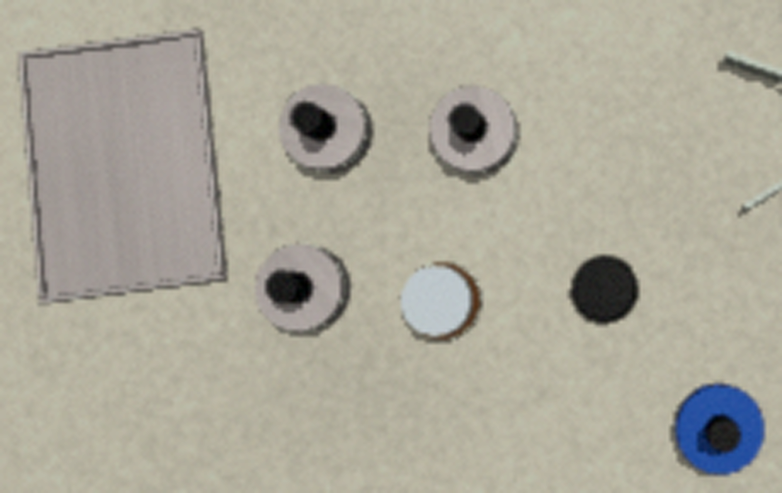

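View pics/s_tins.png

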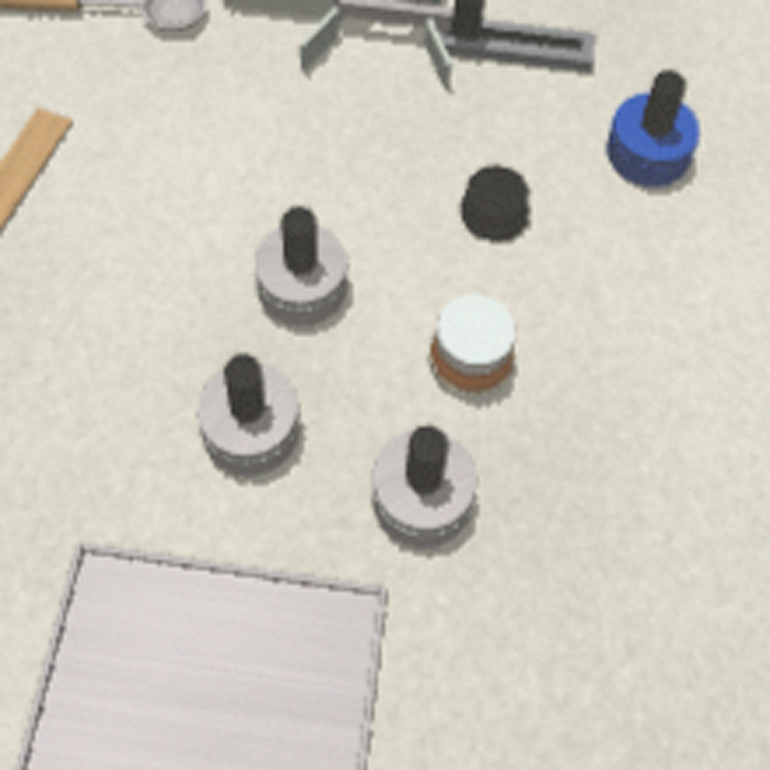

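```bash
cat >> h.py <<'E'
def fit2(model,pts):
    m=np.array(model)[:,:2];p=np.array(pts)[:,:2]
    mc,pc=m.mean(0),p.mean(0)
    H=(m-mc).T@(p-pc); U,S,V=np.linalg.svd(H); D=np.diag([1,np.linalg.det(V.T@U.T)]); Q=V.T@D@U.T
    t=pc-Q@mc; return Q,t,(m@Q.T+t-p)
E
python3 - <<'E'
from h import *
t=snap('top');s=snap('side')
T=lambda c:(330+(c[0]+.5)/5.5-.5,125+(c[1]+.5)/5.5-.5)
S=lambda c:(270+(c[0]+.5)/5-.5,90+(c[1]+.5)/5-.5)
model=[(.129,0),(.039,0),(.129,-.201),(.039,-.201)]
tc=[(158,97),(178,290),(605,48),(630,240)]
sc=[(66,405),(228,428),(141,172),(278,182)]
P=[]
for a,b in zip(tc,sc):
    p,e=tri(ray(t,*T(a)),ray(s,*S(b))); print(p.round(4),round(e,4), plane(t,*T(a),.044).round(4), plane(s,*S(b),.044).round(4)); P.append(p)
for nm,Pp in(('tri',P),('top',[plane(t,*T(a),.044) for a in tc]),('side',[plane(s,*S(a),.044) for a in sc])):
    Q,o,r=fit2(model,Pp); print(nm,Q.round(4).tolist(),o.round(4),np.degrees(np.arctan2(Q[1,0],Q[0,0])),r.round(4).tolist())
# roof outer
E
```

```text
[ 0.6772 -0.1333  0.0404] 0.0003 [ 0.6761 -0.1329  0.044 ] [ 0.676  -0.1301  0.044 ]
[ 0.591  -0.1396  0.0399] 0.0025 [ 0.5915 -0.139   0.044 ] [ 0.5887 -0.1359  0.044 ]
[ 0.6955 -0.3296  0.038 ] 0.0019 [ 0.6949 -0.3277  0.044 ] [ 0.6922 -0.3225  0.044 ]
[ 0.6106 -0.3339  0.0443] 0.0012 [ 0.6101 -0.3341  0.044 ] [ 0.6113 -0.3344  0.044 ]
tri [[0.9958, -0.0912], [0.0912, 0.9958]] [ 0.5508 -0.1417] 5.235134961816614 [[0.0021, 0.0034], [-0.0014, 0.0014], [0.002, -0.0005], [-0.0027, -0.0044]]
top [[0.9958, -0.0918], [0.0918, 0.9958]] [ 0.5503 -0.1411] 5.269757654551517 [[0.0026, 0.0037], [-0.0024, 0.0015], [0.0023, -0.0017], [-0.0026, -0.0036]]
side [[0.995, -0.0997], [0.0997, 0.995]] [ 0.5484 -0.1391] 5.72159696066771 [[0.0008, 0.0039], [-0.0014, 0.0007], [0.0047, -0.0037], [-0.004, -0.0009]]
```

```bash
python3 - <<'E'
from h import *
t=snap('top');s=snap('side')
im=t['pixels'][160:220,352:456,::-1]
g=cv2.resize(im,None,fx=7.5,fy=7.5,interpolation=cv2.INTER_CUBIC)
g=np.clip((g.astype(float)-60)*1.7,0,255).astype(np.uint8); cv2.imwrite('pics/t_roof.png',g)
im=s['pixels'][120:205,310:395,::-1]
g=cv2.resize(im,None,fx=7,fy=7,interpolation=cv2.INTER_CUBIC)
g=np.clip((g.astype(float)-60)*1.7,0,255).astype(np.uint8); cv2.imwrite('pics/s_roof.png',g)
E
```

```text
(no output)
```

View pics/t_roof.png

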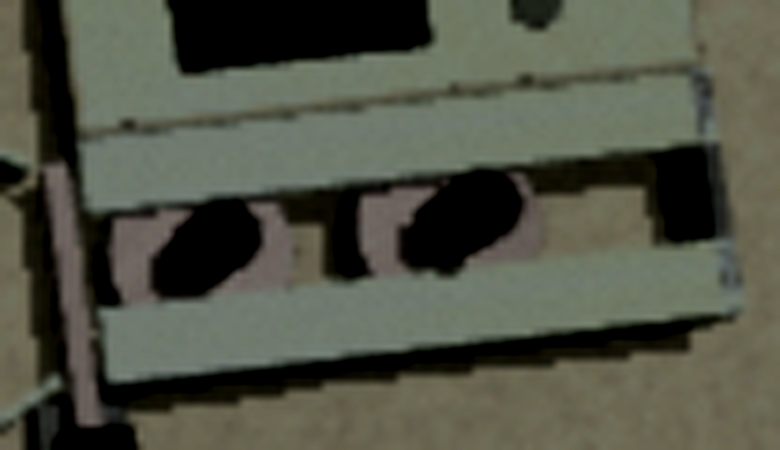

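View pics/s_roof.png

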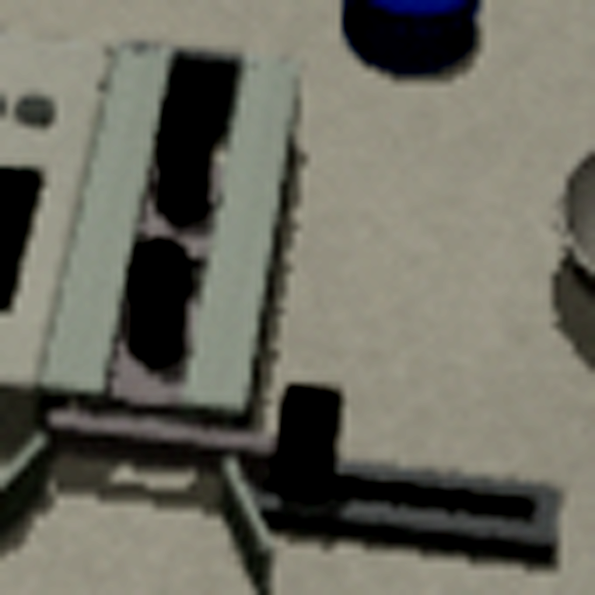

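```bash
python3 - <<'E'
from h import *
t=snap('top');s=snap('side')
for c in (t,s):
    E=np.array(c['extrinsics']); print('cam',(-E[:3,:3].T@E[:3,3]).round(3))
T=lambda c:(352+(c[0]+.5)/7.5-.5,160+(c[1]+.5)/7.5-.5)
S=lambda c:(310+(c[0]+.5)/7-.5,120+(c[1]+.5)/7-.5)
print('top')
for n,c in dict(slU_f=(83,208),slU_b=(716,145),slL_f=(100,308),slL_b=(733,240),out_f=(108,383),out_b=(740,315),in_f=(78,135),in_b=(695,67)).items(): print(n,plane(t,*T(c),.044).round(4))
print('side')
for n,c in dict(slU_f=(105,392),slU_b=(172,53),slL_f=(187,400),slL_b=(240,58),out_f=(248,410),out_b=(298,62),in_f=(42,385),in_b=(113,45)).items(): print(n,plane(s,*S(c),.044).round(4))
E
```

```text
cam [ 0.423 -0.018  1.042]
cam [0.413 0.502 0.756]
top
slU_f [ 0.5678 -0.1399  0.044 ]
slU_b [ 0.5845 -0.3396  0.044 ]
slL_f [ 0.5362 -0.1442  0.044 ]
slL_b [ 0.5543 -0.3433  0.044 ]
out_f [ 0.5127 -0.146   0.044 ]
out_b [ 0.5306 -0.3442  0.044 ]
in_f [ 0.5909 -0.139   0.044 ]
in_b [ 0.6095 -0.3343  0.044 ]
side
slU_f [ 0.5646 -0.1409  0.044 ]
slU_b [ 0.5846 -0.336   0.044 ]
slL_f [ 0.534  -0.1447  0.044 ]
slL_b [ 0.5563 -0.3402  0.044 ]
out_f [ 0.511  -0.1455  0.044 ]
out_b [ 0.5322 -0.3438  0.044 ]
in_f [ 0.5883 -0.1383  0.044 ]
in_b [ 0.6099 -0.3347  0.044 ]
```

```bash
cat >> h.py <<'E'
def blobs(s,th=45,amin=15,amax=600):
    im=s['pixels'].astype(int); m=((im.max(2)<th)).astype(np.uint8)
    n,l,st,c=cv2.connectedComponentsWithStats(m)
    return [(c[i].round(2),st[i,4],st[i,:4]) for i in range(1,n) if amin<st[i,4]<amax]
E
python3 - <<'E'
from h import *
st=readout.sense()
Rm=R.from_euler('xyz',st['orientation']).as_matrix(); print(Rm.round(3))
t=snap('top');s=snap('side')
for n,c in(('top',t),('side',s)):
    print(n)
    for b in blobs(c): print(b[0],b[1],b[2])
E
```

```text
[[ 0.     0.358  0.934]
 [-0.     0.934 -0.358]
 [-1.    -0.     0.   ]]
top
[141.1   75.06] 487 [125  61  49  46]
[637.82  76.73] 114 [635  61   5  42]
[422.44  90.42] 220 [394  66  71  33]
[171.1  108.36] 310 [144  83  42  38]
[ 62.13 106.19] 78 [44 86 28 33]
[531.24 140.76] 582 [517 100  50  66]
[520.47 146.35] 496 [508 108  47  62]
[442.9  185.44] 62 [440 180   7  12]
[413.75 188.35] 110 [407 183  14  12]
[379.73 192.28] 97 [374 187  12  12]
[216.72 195.48] 104 [211 190  13  12]
[262.16 196.03] 88 [257 191  11  11]
[472.44 219.46] 80 [469 208  11  21]
[489.78 215.09] 139 [481 210  18  11]
[364.44 232.59] 259 [357 217  13  42]
[ 16.14 237.63] 98 [  0 220  25  33]
[302.31 244.76] 288 [293 235  19  20]
[209.79 244.07] 101 [204 240  13   9]
[336.79 287.14] 86 [332 282  11  11]
[ 15.24 392.52] 288 [  0 383  28  17]
side
[475.24  77.29] 100 [470  63  14  22]
[510.44  73.39] 403 [492  62  33  25]
[629.76 107.86] 78 [619  95  21  27]
[369.62 108.65] 88 [366 101   8  16]
[335.78 141.99] 103 [333 134   8  17]
[331.85 162.56] 102 [329 154   7  18]
[103.91 297.14] 508 [ 36 166 156 234]
[109.22 296.94] 475 [ 41 169 153 231]
[353.25 183.45] 107 [349 176  10  15]
[562.88 183.76] 17 [559 179   8  10]
[408.45 210.53] 103 [404 201  10  18]
[552.38 216.31] 58 [545 210  14  13]
[580.28 257.11] 455 [555 221  72  56]
[360.57 242.73] 99 [352 237  18  11]
[305.22 251.31] 83 [301 246   9  12]
[630.31 263.93] 54 [622 256  18  14]
[613.08 286.  ] 40 [605 280  16  12]
[289.78 294.24] 83 [285 289  10  11]
[340.68 314.78] 76 [336 308  11  13]
[597.2  325.35] 20 [593 322  10   7]
[100.69 348.02] 258 [ 95 330  15  39]
[171.83 335.56] 18 [169 333   6   7]
[170.75 342.06] 16 [168 340   6   5]
```

```bash
python3 - <<'E'
from h import *
t=snap('top');s=snap('side')
def near(c,u,v,th):
    b=min(blobs(c,th),key=lambda b:np.hypot(*(b[0]-[u,v]))); return b
for n,a,b in [('A',(217,195),(290,294)),('B',(262,196),(305,251)),('C',(210,244),(341,315)),('d1',(414,188),(336,142)),('d2',(380,192),(332,162.5)),('blue1',(337,287),(408,210))]:
    for th in(45,55):
        p=near(t,*a,th);q=near(s,*b,th)
        P,e=tri(ray(t,*p[0]),ray(s,*q[0])); print(n,th,p[1],q[1],P.round(4),round(e,4),plane(t,*p[0],.058).round(4)[:2],plane(s,*q[0],.058).round(4)[:2])
T=lambda c:(125+(c[0]+.5)/3.4-.5,160+(c[1]+.5)/3.4-.5)
pts=[plane(t,*T(c),.01) for c in [(22,55),(203,32),(226,280),(42,302)]]
print(np.round(pts,4)); 
# tray x 180 long => roughly along world x
Q,o,r=fit2([(.09,.065),(.09,-.065),(-.09,-.065),(-.09,.065)],pts);print('tray',o.round(4),np.degrees(np.arctan2(Q[1,0],Q[0,0])),r.round(4).tolist())
E
```

```text
A 45 103 82 [0.553  0.201  0.0469] 0.0013 [0.5522 0.1986] [0.5501 0.2057]
A 55 111 157 [0.5527 0.1985 0.0577] 0.0009 [0.5522 0.1984] [0.5531 0.1987]
B 45 89 86 [0.5501 0.0952 0.0487] 0.0008 [0.5493 0.0942] [0.5479 0.1005]
B 55 93 145 [0.5497 0.0942 0.0582] 0.0009 [0.5492 0.0942] [0.5501 0.0942]
C 45 100 72 [0.4416 0.2161 0.046 ] 0.0002 [0.4413 0.2133] [0.4413 0.221 ]
C 55 115 167 [0.4414 0.2138 0.0579] 0.0014 [0.4407 0.2137] [0.4421 0.2138]
d1 45 110 104 [ 0.5612 -0.2559  0.0613] 0.0008 [ 0.5613 -0.2567] [ 0.5623 -0.2595]
d1 55 117 130 [ 0.56   -0.2541  0.068 ] 0.0002 [ 0.5613 -0.2565] [ 0.5622 -0.2651]
d2 45 95 108 [ 0.5537 -0.1771  0.0594] 0.0005 [ 0.5537 -0.1774] [ 0.5542 -0.1785]
d2 55 102 124 [ 0.5533 -0.1767  0.0601] 0.0002 [ 0.5535 -0.1771] [ 0.5538 -0.1788]
blue1 45 87 110 [ 0.3401 -0.0731  0.0556] 0.0015 [ 0.3396 -0.0729] [ 0.3411 -0.0711]
blue1 55 92 143 [ 0.3401 -0.0728  0.0581] 0.001 [ 0.3396 -0.0728] [ 0.3407 -0.0728]
[[0.61   0.4164 0.01  ]
 [0.6246 0.2882 0.01  ]
 [0.4478 0.2689 0.01  ]
 [0.4348 0.3968 0.01  ]]
tray [0.5293 0.3426] 6.248773773823898 [[0.0017, 0.0006], [0.0012, -0.0004], [-0.0009, -0.0007], [-0.002, 0.0006]]
```

```bash
cat >> h.py <<'E'
YAW=5.5; O=np.array([.551,-.142])
def rd(x,y):
    a=np.radians(YAW); return O+np.array([[np.cos(a),-np.sin(a)],[np.sin(a),np.cos(a)]])@[x,y]
def tord(p):
    a=np.radians(YAW); return np.array([[np.cos(a),np.sin(a)],[-np.sin(a),np.cos(a)]])@(np.array(p)[:2]-O)
def plan(*wps):
    """wps: (x,y,z,jaw deg) -> tool-frame increments from present pose"""
    st=readout.sense(); p=np.array(st['tool_pos']); R0=R.from_euler('xyz',st['orientation']).as_matrix()
    j=R0[:2,1]; print('now t=%.1f'%st['t'],p.round(4),'jaw',np.degrees(np.arctan2(j[1],j[0])).round(1),'w',round(st['gripper_width'],3),'F',np.round(st['force'],1))
    for x,y,z,a in wps:
        a=np.radians(a); jj=np.array([np.cos(a),np.sin(a),0])
        tx=np.array([0,0,-1.]); Rt=np.c_[tx,jj,np.cross(tx,jj)]
        d=R0.T@(np.array([x,y,z])-p)*100; rv=R.from_matrix(R0.T@Rt).as_rotvec(degrees=True)
        n=max(np.linalg.norm(d)/5,np.linalg.norm(rv)/8.59)
        print('d cm',d.round(2),'rv',rv.round(1),'rows>=%.1f'%n)
E
python3 - <<'E'
from h import *
t=snap('top');s=snap('side')
T=lambda c:(330+(c[0]+.5)/5.5-.5,125+(c[1]+.5)/5.5-.5)
S=lambda c:(270+(c[0]+.5)/5-.5,90+(c[1]+.5)/5-.5)
P,e=tri(ray(t,*T((190,527))),ray(s,*S((422,434)))); print(P,e)
print(plane(t,*T((190,527)),.058),plane(s,*S((422,434)),.058))
g=rd(-.058,.006); print(g)
plan((g[0],g[1],.14,95.5))
crop(t,350,205,390,245,15,'t_grip.png'); crop(s,335,165,375,205,15,'s_grip.png')
E
```

```text
[ 0.48792545 -0.13847397  0.06458992] 0.0012318435682366995
[ 0.48898595 -0.13926212  0.058     ] [ 0.488017   -0.14457326  0.058     ]
[ 0.49269195 -0.14158668]
now t=0.8 [0.2057 0.537  0.2394] jaw 69.0 w 0.997 F [-0.3 -0.5  0.3]
d cm [  9.93 -53.1   51.07] rv [-26.5   0.   -0. ] rows>=14.9
```

View pics/t_grip.png

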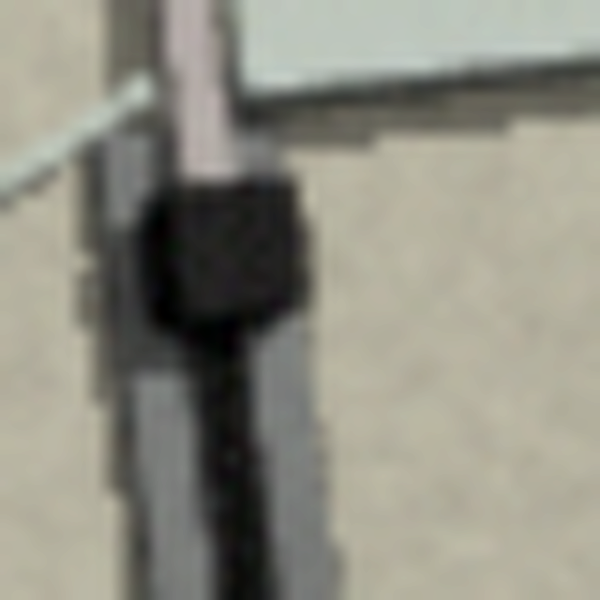

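View pics/s_grip.png

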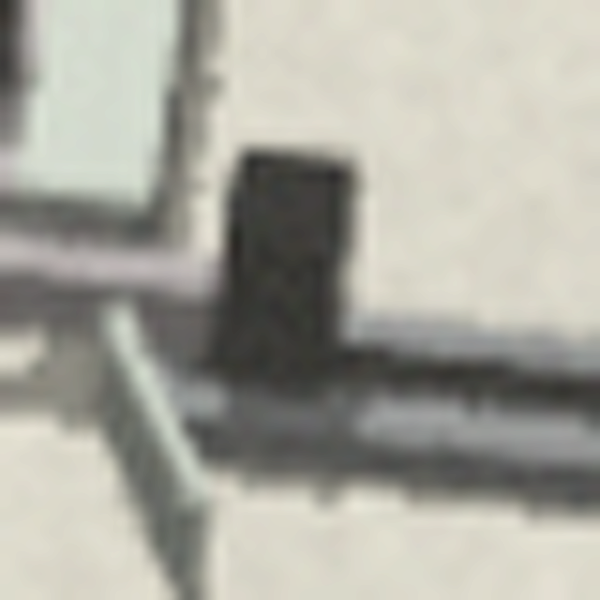

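```bash
python3 - <<'E'
from h import *
t=snap('top');s=snap('side')
a=(350+238/15-.5,205+252/15-.5); b=(335+294/15-.5,165+188/15-.5)
P,e=tri(ray(t,*a),ray(s,*b)); print(P,e,plane(t,*a,.058),plane(s,*b,.058),tord(P))
plan((.4905,-.142,.14,95.5),(.4905,-.142,.044,95.5))
E
```

```text
[ 0.48706572 -0.14193858  0.05858387] 0.0004203453010981992 [ 0.48689348 -0.14202171  0.058     ] [ 0.48733887 -0.14247802  0.058     ] [-0.06363405  0.00618897]
now t=0.9 [0.2057 0.537  0.2394] jaw 69.0 w 1.0 F [-0.1  0.2  0.6]
d cm [  9.93 -53.22  50.88] rv [-26.5   0.   -0. ] rows>=14.9
d cm [ 19.53 -53.22  50.88] rv [-26.5   0.   -0. ] rows>=15.2
```

>>> {"fn": "drive_tool", "kwargs": {
  "increments": [
    [[60, 3, -20, 19, -10, 0, 0], [60, 5, -40, 38, -20, 0, 0], [60, 5, -53.2, 50.6, -26.5, 0, 0], [60, 5, -53.2, 50.6, -26.5, 0, 0], [60, 5, -53.2, 50.6, -26.5, 0, 0], [60, 5, -53.2, 50.6, -26.5, 0, 0], [60, 5, -53.2, 50.6, -26.5, 0, 0], [60, 5, -53.2, 50.6, -26.5, 0, 0], [60, 5, -53.2, 50.6, -26.5, 0, 0], [60, 5, -53.2, 50.6, -26.5, 0, 0], [60, 5, -53.2, 50.6, -26.5, 0, 0], [60, 5, -53.2, 50.6, -26.5, 0, 0]]
  ],
  "squeeze": 40
}}

```text
t: 2.1
tool_pos: [0.4336, -0.0109, 0.1987]
orientation: [-0.067, 1.569, 0.029]
force: [0.7, 1.4, -0.8]
gripper_width: 0.767
```

```bash
python3 - <<'E'
from h import *
plan((.487,-.142,.12,95.5),(.487,-.142,.044,95.5))
E
```

```text
now t=2.1 [ 0.4336 -0.0109  0.1987] jaw 95.5 w 0.767 F [ 0.7  1.4 -0.8]
d cm [  7.87 -13.56   4.05] rv [0.  0.1 0. ] rows>=3.2
d cm [ 15.47 -13.56   4.04] rv [0.  0.1 0. ] rows>=4.2
```

>>> {"fn": "drive_tool", "kwargs": {
  "increments": [
    [[90, 3, -5, 1.5, 0, 0, 0], [90, 6, -10, 3, 0, 0, 0], [90, 7.9, -13.6, 4, 0, 0, 0], [90, 7.9, -13.6, 4, 0, 0, 0], [90, 7.9, -13.6, 4, 0, 0, 0], [90, 7.9, -13.6, 4, 0, 0, 0]]
  ]
}}

```text
t: 2.7
tool_pos: [0.4861, -0.1417, 0.12]
orientation: [0.96, 1.57, 1.056]
force: [-0.1, 0.5, 0.1]
gripper_width: 0.648
```

```bash
python3 - <<'E'
from h import *
t=snap('top');s=snap('side')
crop(t,330,165,400,235,8,'t1.png'); crop(s,300,120,410,220,7,'s1.png')
plan((.487,-.142,.044,95.5))
E
```

```text
now t=2.8 [ 0.4865 -0.1412  0.1207] jaw 95.6 w 0.649 F [ 0.3 -0.5 -0.2]
d cm [ 7.67 -0.09  0.03] rv [0.1 0.1 0. ] rows>=1.5
```

View pics/s1.png

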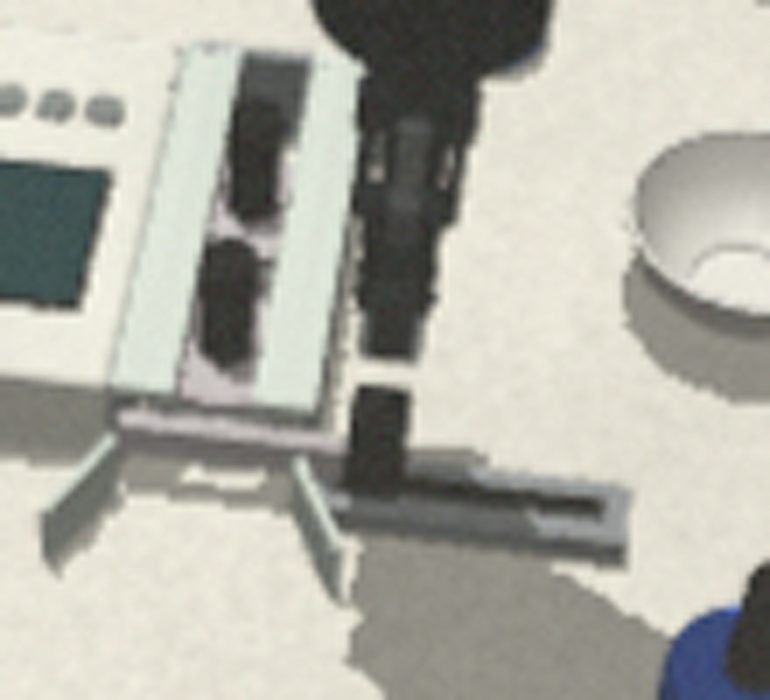

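>>> {"fn": "drive_tool", "kwargs": {
  "increments": [
    [[90, 3, 0, 0, 0, 0, 0], [90, 6, 0, 0, 0, 0, 0], [90, 7.6, 0, 0, 0, 0, 0], [90, 7.6, 0, 0, 0, 0, 0], [160, 7.6, 0, 0, 0, 0, 0], [255, 7.6, 0, 0, 0, 0, 0], [255, 7.6, 0, 0, 0, 0, 0], [255, 7.6, 0, 0, 0, 0, 0], [255, 7.6, 0, 0, 0, 0, 0], [255, 7.6, 0, 0, 0, 0, 0]]
  ],
  "squeeze": 40
}}

```text
t: 3.8
tool_pos: [0.4882, -0.1423, 0.0467]
orientation: [-0.477, 1.565, -0.38]
force: [-0.5, -1.7, 6.8]
gripper_width: 0.251
```

```bash
python3 - <<'E'
from h import *
p=np.array(readout.sense()['tool_pos'])
print('reader',tord(p))
a=np.radians(5.5);e=np.array([np.cos(a),np.sin(a)])
q=p[:2]-.085*e
plan((q[0],q[1],p[2],95.5))
E
```

```text
reader [-0.06251494  0.00570844]
now t=3.8 [ 0.4882 -0.1423  0.0467] jaw 95.6 w 0.251 F [-0.5 -1.7  6.8]
d cm [-0.05  0.01 -8.5 ] rv [0.1 0.3 0.2] rows>=1.7
```

>>> {"fn": "drive_tool", "kwargs": {
  "increments": [
    [[255, 0, 0, -0.7, 0, 0, 0], [255, 0, 0, -1.5, 0, 0, 0], [255, 0, 0, -2.5, 0, 0, 0], [255, 0, 0, -3.5, 0, 0, 0], [255, 0, 0, -4.5, 0, 0, 0], [255, 0, 0, -5.5, 0, 0, 0], [255, 0, 0, -6.2, 0, 0, 0], [255, 0, 0, -6.7, 0, 0, 0], [255, 0, 0, -7.0, 0, 0, 0], [255, 0, 0, -7.2, 0, 0, 0], [255, 0, 0, -7.2, 0, 0, 0]]
  ]
}}

```text
t: 4.9
tool_pos: [0.4185, -0.1491, 0.0467]
orientation: [-0.208, 1.561, -0.11]
force: [6.8, 3.3, 0.4]
gripper_width: 0.25
```

```bash
python3 - <<'E'
from h import *
p=np.array(readout.sense()['tool_pos'])
print('reader',tord(p))
plan()
E
```

```text
reader [-0.13253786  0.00560959]
now t=4.9 [ 0.4185 -0.1491  0.0467] jaw 95.6 w 0.25 F [6.8 3.3 0.4]
```

>>> {"fn": "drive_tool", "kwargs": {
  "increments": [
    [[255, 0, 0, -0.3, 0, 0, 0], [255, 0, 0, -0.5, 0, 0, 0], [255, 0, 0, -0.5, 0, 0, 0], [255, 0, 0, -0.5, 0, 0, 0]]
  ]
}}

```text
t: 5.3
tool_pos: [0.4183, -0.1492, 0.0469]
orientation: [-0.027, 1.551, 0.073]
force: [16.9, 6.6, -11.5]
gripper_width: 0.247
```

```bash
python3 - <<'E'
from h import *
p=np.array(readout.sense()['tool_pos'])
print('reader',tord(p))
t=snap('top'); crop(t,330,125,460,270,5.5,'t2.png')
E
```

```text
reader [-0.13274087  0.0055552 ]
```

View pics/t2.png

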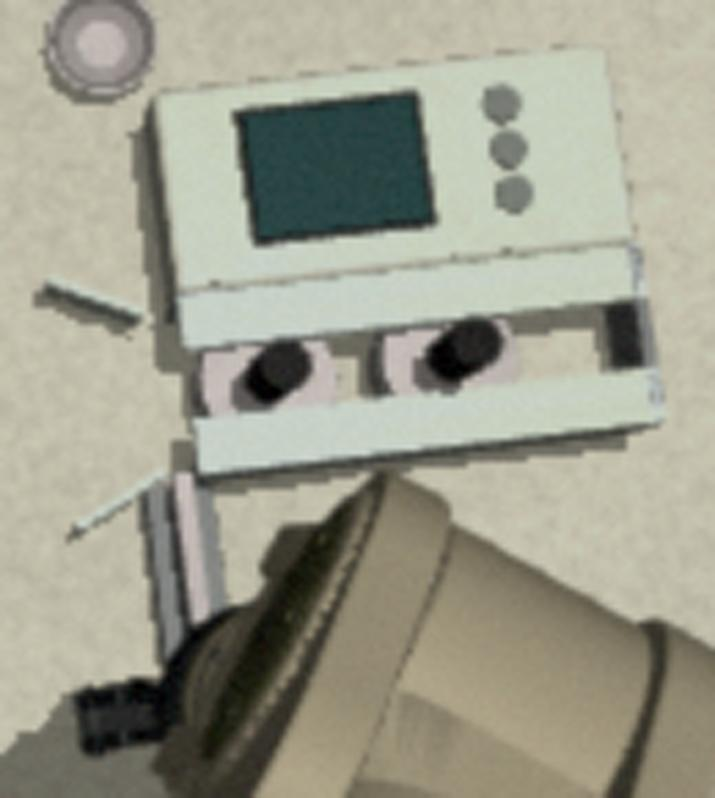

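>>> {"fn": "drive_tool", "kwargs": {
  "increments": [
    [[255, 0, 0, 0, 0, 0, 0], [150, 0, 0, 0, 0, 0, 0], [90, 0, 0, 0, 0, 0, 0], [90, 0, 0, 0, 0, 0, 0], [90, -4, 0, 0, 0, 0, 0], [90, -8, 0, 0, 0, 0, 0], [90, -10, 0, 0, 0, 0, 0], [90, -10, 0, 0, 0, 0, 0]]
  ]
}}

```text
t: 6.15
tool_pos: [0.418, -0.1506, 0.1499]
orientation: [-0.178, 1.546, -0.079]
force: [0.0, -0.4, 0.0]
gripper_width: 0.647
```

```bash
python3 - <<'E'
from h import *
print(tord([.5535,-.177]),tord([.561,-.2555]))
plan((.5535,-.177,.15,5.5),(.5535,-.177,.060,5.5))
t=snap('top'); crop(t,330,125,460,270,5.5,'t2.png')
print([ (b[0],b[1]) for b in blobs(t)])
E
```

```text
[-0.00086611 -0.03507848] [-0.00092453 -0.11393593]
now t=6.2 [ 0.418  -0.1506  0.1499] jaw 95.7 w 0.647 F [ 0.  -0.4  0. ]
d cm [ 0.32 -3.97 13.21] rv [90.2  1.3 -0.9] rows>=10.5
d cm [ 9.32 -3.94 13.  ] rv [90.2  1.3 -0.9] rows>=10.5
[(array([35.08,  6.82]), np.int32(340)), (array([129.6 ,   2.61]), np.int32(57)), (array([530.48,   2.67]), np.int32(54)), (array([543.58,   2.97]), np.int32(31)), (array([584.96,   3.5 ]), np.int32(24)), (array([628.02,   2.24]), np.int32(101)), (array([141.11,  74.93]), np.int32(461)), (array([637.91,  74.47]), np.int32(87)), (array([422.18,  90.55]), np.int32(193)), (array([170.93, 108.59]), np.int32(302)), (array([ 63.22, 105.93]), np.int32(60)), (array([530.99, 140.74]), np.int32(551)), (array([520.3 , 146.56]), np.int32(453)), (array([386.64, 155.98]), np.int32(130)), (array([404.92, 151.1 ]), np.int32(39)), (array([ 55.78, 150.96]), np.int32(338)), (array([442.85, 185.42]), np.int32(60)), (array([413.69, 188.34]), np.int32(105)), (array([379.69, 192.23]), np.int32(93)), (array([216.75, 195.59]), np.int32(101)), (array([262.28, 196.07]), np.int32(86)), (array([472.34, 219.76]), np.int32(70)), (array([489.94, 215.02]), np.int32(136)), (array([ 15.71, 239.7 ]), np.int32(56)), (array([302.28, 244.77]), np.int32(283)), (array([475.22, 268.38]), np.int32(174)), (array([209.75, 244.03]), np.int32(100)), (array([337.04, 286.97]), np.int32(96)), (array([459.63, 313.05]), np.int32(60)), (array([291.11, 390.6 ]), np.int32(108)), (array([210.89, 395.24]), np.int32(230))]
```

View pics/t2.png

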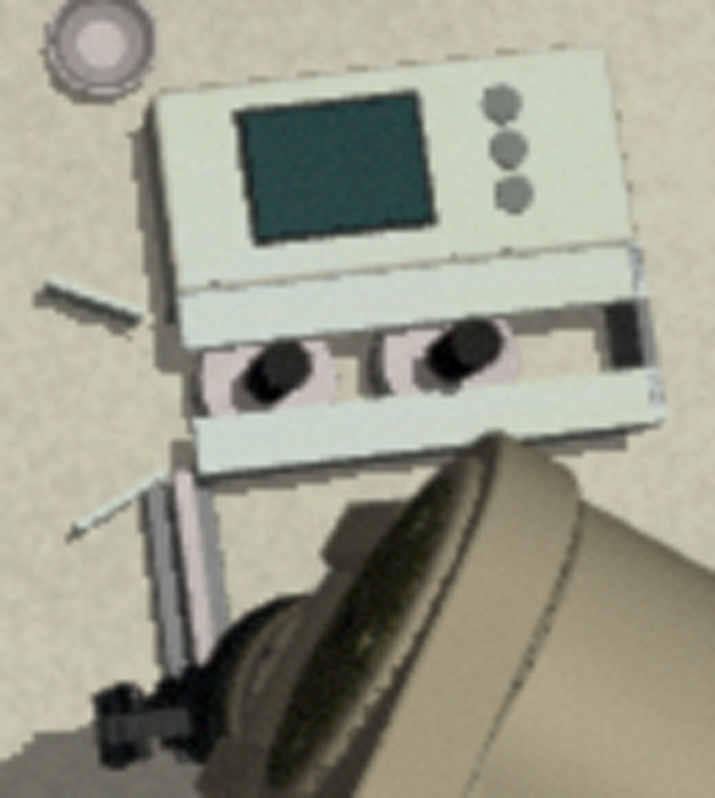

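>>> {"fn": "drive_tool", "kwargs": {
  "increments": [
    [[90, 0.3, -0.5, 1.5, 8.5, 0, 0], [90, 0.3, -1, 3, 17, 0.2, -0.2], [90, 0.3, -1.5, 5, 25.5, 0.4, -0.3], [90, 0.3, -2, 7, 34, 0.5, -0.4], [90, 0.3, -3, 9, 42.5, 0.6, -0.5], [90, 0.3, -4, 11, 51, 0.8, -0.6], [90, 0.3, -4, 13.2, 59.5, 0.9, -0.7], [90, 0.3, -4, 13.2, 68, 1, -0.8], [90, 0.3, -4, 13.2, 76.5, 1.1, -0.8], [90, 0.3, -4, 13.2, 85, 1.2, -0.9], [90, 0.3, -4, 13.2, 90.2, 1.3, -0.9], [90, 0.3, -4, 13.2, 90.2, 1.3, -0.9]]
  ]
}}

```text
t: 7.4
tool_pos: [0.5513, -0.1763, 0.1458]
orientation: [-2.117, 1.564, 2.691]
force: [-0.4, 1.0, 0.4]
gripper_width: 0.645
```

```bash
python3 - <<'E'
from h import *
plan((.5535,-.177,.15,5.5),(.5535,-.177,.060,5.5))
E
```

```text
now t=7.4 [ 0.5513 -0.1763  0.1458] jaw 5.5 w 0.645 F [-0.4  1.   0.4]
d cm [-0.42  0.21  0.09] rv [-0.  -0.2  0.3] rows>=0.1
d cm [8.58 0.27 0.12] rv [-0.  -0.2  0.3] rows>=1.7
```

>>> {"fn": "drive_tool", "kwargs": {
  "increments": [
    [[90, 0, 0.2, 0.1, 0, -0.2, 0.3], [90, 3, 0.3, 0.1, 0, -0.2, 0.3], [90, 6, 0.3, 0.1, 0, -0.2, 0.3], [90, 8, 0.3, 0.1, 0, -0.2, 0.3], [90, 8.6, 0.3, 0.1, 0, -0.2, 0.3], [150, 8.6, 0.3, 0.1, 0, -0.2, 0.3], [255, 8.6, 0.3, 0.1, 0, -0.2, 0.3], [255, 8.6, 0.3, 0.1, 0, -0.2, 0.3], [255, 8.6, 0.3, 0.1, 0, -0.2, 0.3], [255, 8.6, 0.3, 0.1, 0, -0.2, 0.3]]
  ],
  "squeeze": 50
}}

```text
t: 8.4
tool_pos: [0.5546, -0.1772, 0.0609]
orientation: [0.835, 1.569, -0.64]
force: [-1.4, 0.2, 2.9]
gripper_width: 0.237
```

```bash
python3 - <<'E'
from h import *
p=np.array(readout.sense()['tool_pos'])
print('reader',tord(p))
q=rd(0,.10); r=rd(0,.01);
plan((p[0],p[1],.0615,5.5),(*r,.0615,5.5),(*q,.0615,5.5),(*q,.2,5.5))
E
```

```text
reader [ 0.00021031 -0.03535087]
now t=8.4 [ 0.5546 -0.1772  0.0609] jaw 5.5 w 0.237 F [-1.4  0.2  2.9]
d cm [-0.06  0.    0.  ] rv [-0.   0.1 -0.1] rows>=0.0
d cm [-0.06 -0.02 -4.54] rv [-0.   0.1 -0.1] rows>=0.9
d cm [ -0.07  -0.02 -13.54] rv [-0.   0.1 -0.1] rows>=2.7
d cm [-1.392e+01 -1.000e-02 -1.352e+01] rv [-0.   0.1 -0.1] rows>=3.9
```

>>> {"fn": "drive_tool", "kwargs": {
  "increments": [
    [[255, -0.1, 0, 0, 0, 0, 0], [255, -0.1, 0, -1, 0, 0, 0], [255, -0.1, 0, -2.5, 0, 0, 0], [255, -0.1, 0, -4, 0, 0, 0], [255, -0.1, 0, -6, 0, 0, 0], [255, -0.1, 0, -8, 0, 0, 0], [255, -0.1, 0, -10, 0, 0, 0], [255, -0.1, 0, -12, 0, 0, 0], [255, -0.1, 0, -13.5, 0, 0, 0], [255, -0.1, 0, -13.5, 0, 0, 0]]
  ]
}}

```text
t: 9.4
tool_pos: [0.5407, -0.04, 0.0616]
orientation: [0.409, 1.571, -1.063]
force: [-0.1, -0.2, -1.3]
gripper_width: 0.244
```

```bash
python3 - <<'E'
from h import *
p=np.array(readout.sense()['tool_pos'])
print('reader',tord(p))
t=np.radians(6.2); c=np.array([.5293,.3426]); ex=np.array([np.cos(t),np.sin(t)])
print('slots',c+.042*ex,c-.042*ex)
plan((p[0],p[1],.20,5.5),(*(c+.042*ex),.20,5.5))
s=snap('side','s3.png')
E
```

```text
reader [-0.00048009  0.10248728]
slots [0.57105434 0.34713597] [0.48754566 0.33806403]
now t=9.4 [ 0.5407 -0.04    0.0616] jaw 5.7 w 0.244 F [-0.1 -0.2 -1.3]
d cm [-13.84   0.     0.  ] rv [ 0.2  0.  -0. ] rows>=2.8
d cm [-13.85   6.86 -38.22] rv [ 0.2  0.  -0. ] rows>=8.2
```

View pics/s3.png

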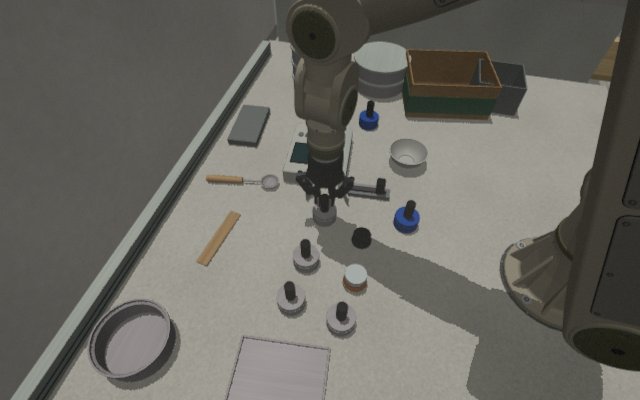

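>>> {"fn": "drive_tool", "kwargs": {
  "increments": [
    [[255, -3, 0, 0, 0, 0, 0], [255, -7, 0, 0, 0, 0, 0], [255, -11, 0, 0, 0, 0, 0], [255, -12.5, 0.5, -3, 0, 0, 0], [255, -12.5, 1.3, -7, 0, 0, 0], [255, -12.5, 2.0, -11, 0, 0, 0], [255, -12.5, 2.7, -15, 0, 0, 0], [255, -12.5, 3.4, -19, 0, 0, 0], [255, -12.5, 4.1, -23, 0, 0, 0], [255, -12.5, 4.8, -27, 0, 0, 0], [255, -12.5, 5.6, -31, 0, 0, 0], [255, -12.5, 6.3, -35, 0, 0, 0]]
  ],
  "squeeze": 70
}}

```text
t: 10.65
tool_pos: [0.57, 0.3144, 0.1862]
orientation: [0.653, 1.569, -0.821]
force: [1.1, 0.5, -2.0]
gripper_width: 0.237
```

```bash
python3 - <<'E'
from h import *
plan((.571,.347,.18,5.5),(.571,.347,.066,5.5))
s=snap('side','s4.png')
E
```

```text
now t=10.7 [0.57   0.3144 0.1862] jaw 5.6 w 0.237 F [ 1.1  0.5 -2. ]
d cm [ 0.62  0.41 -3.24] rv [ 0.1  0.1 -0.1] rows>=0.7
d cm [12.02  0.4  -3.25] rv [ 0.1  0.1 -0.1] rows>=2.5
```

View pics/s4.png

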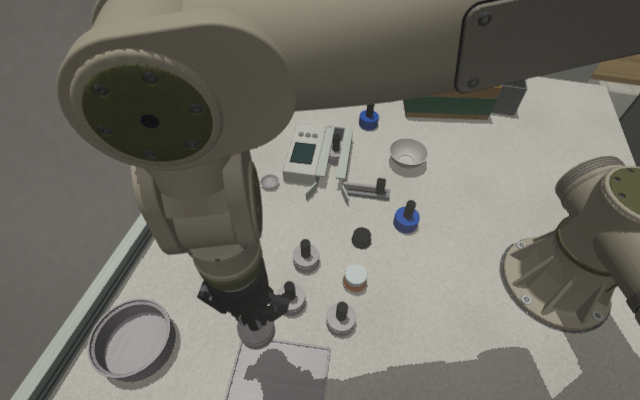

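>>> {"fn": "drive_tool", "kwargs": {
  "increments": [
    [[255, 0.6, 0.4, -3.2, 0, 0, 0], [255, 4, 0.4, -3.2, 0, 0, 0], [255, 8, 0.4, -3.2, 0, 0, 0], [255, 10.5, 0.4, -3.2, 0, 0, 0], [255, 11.6, 0.4, -3.2, 0, 0, 0], [255, 12, 0.4, -3.2, 0, 0, 0], [255, 12, 0.4, -3.2, 0, 0, 0]]
  ]
}}

```text
t: 11.4
tool_pos: [0.5716, 0.3531, 0.0667]
orientation: [2.371, 1.566, 0.901]
force: [-0.2, 0.7, -2.1]
gripper_width: 0.236
```

```bash
python3 - <<'E'
from h import *
plan((.571,.347,.066,5.5))
s=snap('side','s5.png')
E
```

```text
now t=11.4 [0.5716 0.3531 0.0667] jaw 5.8 w 0.236 F [-0.2  0.7 -2.1]
d cm [ 0.07 -0.12  0.6 ] rv [ 0.3 -0.2 -0.2] rows>=0.1
```

View pics/s5.png

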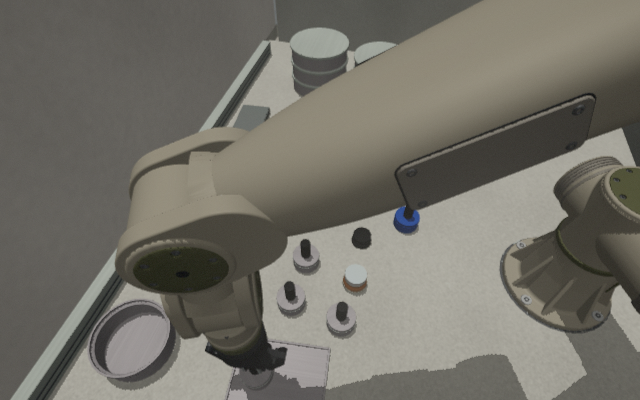

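>>> {"fn": "drive_tool", "kwargs": {
  "increments": [
    [[255, 0, -0.1, 0.5, 0, 0, 0], [255, 0.1, -0.1, 0.5, 0, 0, 0], [255, 0.2, -0.1, 0.5, 0, 0, 0], [150, 0.2, -0.1, 0.5, 0, 0, 0], [110, 0.2, -0.1, 0.5, 0, 0, 0], [110, 0.2, -0.1, 0.5, 0, 0, 0], [110, -3, -0.1, 0.5, 0, 0, 0], [110, -7, -0.1, 0.5, 0, 0, 0], [110, -11, -0.1, 0.5, 0, 0, 0], [110, -11, -0.1, 0.5, 0, 0, 0]]
  ]
}}

```text
t: 12.45
tool_pos: [0.5743, 0.3495, 0.1847]
orientation: [2.023, 1.553, 0.555]
force: [0.8, 0.1, 1.1]
gripper_width: 0.572
```

```bash
python3 - <<'E'
from h import *
plan((.561,-.256,.17,5.5),(.561,-.256,.06,5.5))
s=snap('side','s6.png'); t=snap('top'); crop(t,125,160,355,305,3.4,'t6.png')
print([(b[0],b[1]) for b in blobs(t,55) if 190<b[0][0]<300 and 150<b[0][1]<260])
E
```

```text
now t=12.4 [0.5743 0.3495 0.1847] jaw 5.8 w 0.572 F [0.8 0.1 1.1]
d cm [ 0.89 -7.51 60.1 ] rv [ 0.3 -0.4 -0.9] rows>=12.1
d cm [11.89 -7.68 60.19] rv [ 0.3 -0.4 -0.9] rows>=12.4
[(array([216.75, 195.55]), np.int32(110)), (array([262.16, 196.02]), np.int32(92)), (array([229.37, 204.56]), np.int32(27)), (array([209.57, 244.29]), np.int32(115))]
```

View pics/s6.png

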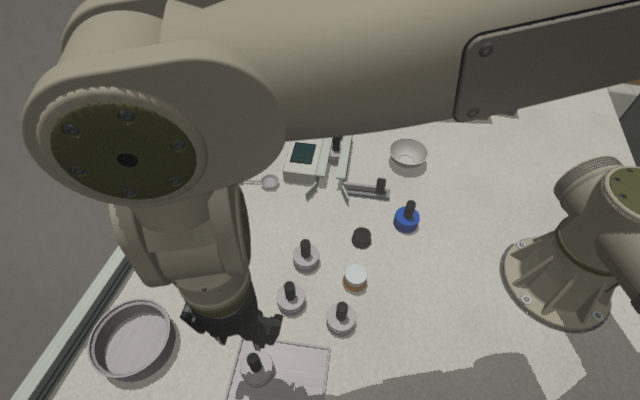

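View pics/t6.png

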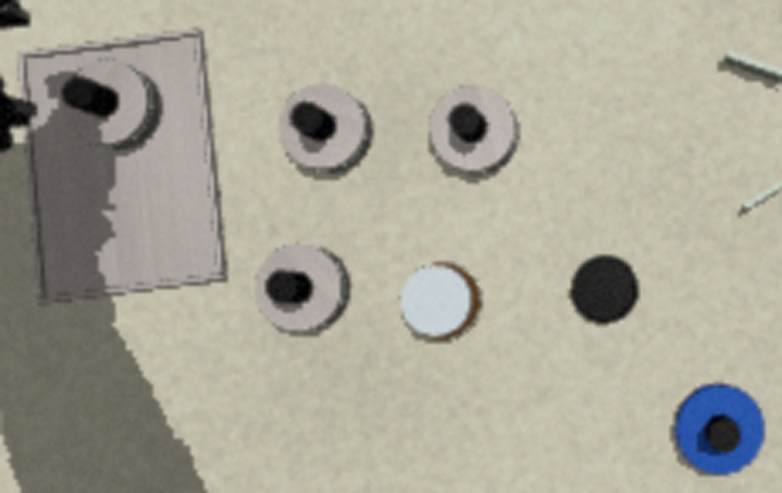

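>>> {"fn": "drive_tool", "kwargs": {
  "increments": [
    [[110, 0, -0.5, 4, 0, 0, 0], [110, 0, -1, 8, 0, 0, 0], [110, 0, -1.5, 13, 0, 0, 0], [110, 0, -2.2, 18, 0, -0.1, -0.3], [110, 0, -2.9, 23, 0, -0.2, -0.4], [110, 0, -3.5, 28, 0.1, -0.2, -0.5], [110, 0, -4.1, 33, 0.2, -0.3, -0.6], [110, 0, -4.7, 38, 0.3, -0.4, -0.8], [110, 0, -5.5, 43, 0.3, -0.4, -0.9], [110, 0, -6.2, 48, 0.3, -0.4, -0.9], [110, 0, -6.9, 53, 0.3, -0.4, -0.9], [110, 0, -7.2, 57, 0.3, -0.4, -0.9]]
  ]
}}

```text
t: 13.75
tool_pos: [0.5568, -0.2279, 0.1736]
orientation: [-1.547, 1.56, -3.022]
force: [1.3, 0.1, 0.0]
gripper_width: 0.569
```

>>> {"fn": "drive_tool", "kwargs": {
  "increments": [
    [[110, 0, 0, 0, 0, 0, 0], [110, 0, 0, 0, 0, 0, 0]]
  ]
}}

```text
t: 13.95
tool_pos: [0.5553, -0.2285, 0.1713]
orientation: [-1.743, 1.557, 3.063]
force: [0.2, -0.2, -0.1]
gripper_width: 0.567
```

```bash
python3 - <<'E'
from h import *
plan((.5617,-.256,.12,5.5),(.5617,-.256,.06,5.5))
E
```

```text
now t=13.9 [ 0.5553 -0.2285  0.1713] jaw 5.3 w 0.567 F [ 0.2 -0.2 -0.1]
d cm [5.11 0.45 2.81] rv [-0.2 -0.1  0.8] rows>=1.2
d cm [11.11  0.53  2.82] rv [-0.2 -0.1  0.8] rows>=2.3
```

>>> {"fn": "drive_tool", "kwargs": {
  "increments": [
    [[110, 1, 0.4, 2.8, -0.2, -0.1, 0.8], [110, 4, 0.5, 2.8, -0.2, -0.1, 0.8], [110, 8, 0.5, 2.8, -0.2, -0.1, 0.8], [110, 10.5, 0.5, 2.8, -0.2, -0.1, 0.8], [110, 11.1, 0.5, 2.8, -0.2, -0.1, 0.8], [180, 11.1, 0.5, 2.8, -0.2, -0.1, 0.8], [255, 11.1, 0.5, 2.8, -0.2, -0.1, 0.8], [255, 11.1, 0.5, 2.8, -0.2, -0.1, 0.8], [255, 11.1, 0.5, 2.8, -0.2, -0.1, 0.8], [255, 11.1, 0.5, 2.8, -0.2, -0.1, 0.8]]
  ],
  "squeeze": 60
}}

```text
t: 14.95
tool_pos: [0.5621, -0.2561, 0.0614]
orientation: [1.441, 1.569, -0.033]
force: [0.3, 0.6, 1.7]
gripper_width: 0.237
```

```bash
python3 - <<'E'
from h import *
p=np.array(readout.sense()['tool_pos'])
print('reader',tord(p))
q=rd(0,.105)
plan((*rd(0,0),.0612,5.5),(*q,.0612,5.5))
E
```

```text
reader [ 8.55788918e-05 -1.14619034e-01]
now t=14.9 [ 0.5621 -0.2561  0.0614] jaw 5.5 w 0.237 F [0.3 0.6 1.7]
d cm [  0.02  -0.   -11.46] rv [ 0.   0.  -0.1] rows>=2.3
d cm [ 1.000e-02  0.000e+00 -2.196e+01] rv [ 0.   0.  -0.1] rows>=4.4
```

>>> {"fn": "drive_tool", "kwargs": {
  "increments": [
    [[255, -0.1, 0, 0, 0, 0, 0], [255, -0.1, 0, -1, 0, 0, 0], [255, -0.1, 0, -3, 0, 0, 0], [255, -0.1, 0, -5, 0, 0, 0], [255, -0.1, 0, -7.5, 0, 0, 0], [255, -0.1, 0, -10, 0, 0, 0], [255, -0.1, 0, -12.5, 0, 0, 0], [255, -0.1, 0, -15, 0, 0, 0], [255, -0.1, 0, -17.5, 0, 0, 0], [255, -0.1, 0, -20, 0, 0, 0], [255, -0.1, 0, -21.9, 0, 0, 0], [255, -0.1, 0, -21.9, 0, 0, 0]]
  ],
  "squeeze": 70
}}

```text
t: 16.15
tool_pos: [0.539, -0.034, 0.0621]
orientation: [2.849, 1.569, 1.379]
force: [-0.5, -1.1, -2.4]
gripper_width: 0.235
```

```bash
python3 - <<'E'
from h import *
p=np.array(readout.sense()['tool_pos'])
print('reader',tord(p))
plan((.4875,.338,.185,5.5))
s=snap('side','s7.png')
E
```

```text
reader [-0.00156024  0.10866716]
now t=16.1 [ 0.539  -0.034   0.0621] jaw 5.8 w 0.235 F [-0.5 -1.1 -2.4]
d cm [-12.25  -1.36 -37.54] rv [ 0.3 -0.1 -0. ] rows>=7.9
```

View pics/s7.png

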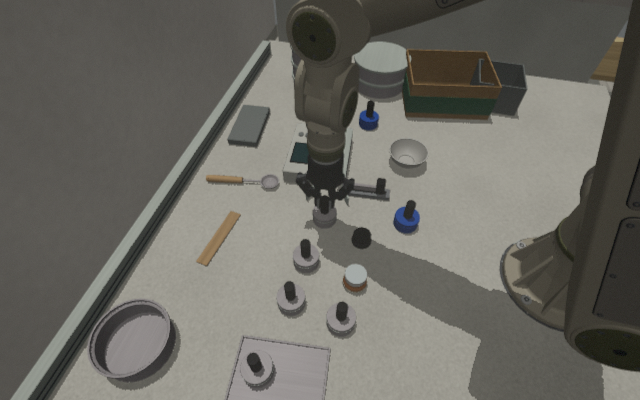

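>>> {"fn": "drive_tool", "kwargs": {
  "increments": [
    [[255, -4, 0, 0, 0, 0, 0], [255, -8, 0, 0, 0, 0, 0], [255, -12, 0, 0, 0, 0, 0], [255, -12.3, -0.1, -4, 0, 0, 0], [255, -12.3, -0.3, -8.5, 0, 0, 0], [255, -12.3, -0.5, -13, 0, 0, 0], [255, -12.3, -0.7, -18, 0, 0, 0], [255, -12.3, -0.9, -23, 0, 0, 0], [255, -12.3, -1.1, -28, 0, 0, 0], [255, -12.3, -1.3, -33, 0, 0, 0], [255, -12.3, -1.4, -36, 0, 0, 0], [255, -12.3, -1.4, -36.5, 0, 0, 0]]
  ]
}}

```text
t: 17.4
tool_pos: [0.488, 0.3295, 0.1849]
orientation: [2.186, 1.569, 0.72]
force: [0.1, -1.1, -2.0]
gripper_width: 0.233
```

>>> {"fn": "drive_tool", "kwargs": {
  "increments": [
    [[255, 0, 0, 0, 0, 0, 0], [255, 0, 0, 0, 0, 0, 0]]
  ]
}}

```text
t: 17.6
tool_pos: [0.4878, 0.3288, 0.1846]
orientation: [1.923, 1.57, 0.457]
force: [-0.7, -0.4, -2.3]
gripper_width: 0.236
```

```bash
python3 - <<'E'
from h import *
plan((.4875,.338,.066,5.5))
E
```

```text
now t=17.6 [0.4878 0.3288 0.1846] jaw 6.0 w 0.236 F [-0.7 -0.4 -2.3]
d cm [11.86  0.06 -0.92] rv [ 0.5 -0.  -0. ] rows>=2.4
```

>>> {"fn": "drive_tool", "kwargs": {
  "increments": [
    [[255, 1, 0, -0.8, 0.5, 0, 0], [255, 5, 0, -0.8, 0.5, 0, 0], [255, 9, 0, -0.8, 0.5, 0, 0], [255, 11, 0, -0.8, 0.5, 0, 0], [255, 11.7, 0, -0.8, 0.5, 0, 0], [255, 11.9, 0, -0.8, 0.5, 0, 0], [255, 11.9, 0, -0.8, 0.5, 0, 0]]
  ]
}}

```text
t: 18.3
tool_pos: [0.4873, 0.336, 0.0659]
orientation: [1.888, 1.57, 0.411]
force: [0.5, 0.1, -3.1]
gripper_width: 0.236
```

>>> {"fn": "drive_tool", "kwargs": {
  "increments": [
    [[255, 0.1, 0, 0, 0, 0, 0], [150, 0.1, 0, 0, 0, 0, 0], [120, 0.1, 0, 0, 0, 0, 0], [120, 0.1, 0, 0, 0, 0, 0], [120, -3, 0, 0, 0, 0, 0], [120, -7, 0, 0, 0, 0, 0], [120, -11, 0, 0, 0, 0, 0], [120, -11, 0, 0, 0, 0, 0]]
  ]
}}

```text
t: 19.1
tool_pos: [0.4905, 0.3377, 0.1826]
orientation: [1.942, 1.559, 0.465]
force: [0.6, 0.8, -0.1]
gripper_width: 0.532
```

```bash
python3 - <<'E'
from h import *
s=snap('side','s8.png'); t=snap('top'); crop(t,125,160,355,305,3.4,'t8.png')
for n,a,b in [('A',(217,195),(290,294)),('B',(262,196),(305,251)),('C',(210,244),(341,315))]:
    p=min(blobs(t,55),key=lambda b:np.hypot(*(b[0]-a)));q=min(blobs(s,55),key=lambda c:np.hypot(*(c[0]-b)))
    print(n,p[:2],q[:2],tri(ray(t,*p[0]),ray(s,*q[0])))
plan((.5497,.0942,.15,5.5))
E
```

```text
A (array([216.75, 195.55]), np.int32(110)) (array([253.44, 311.06]), np.int32(16)) (array([ 0.59526056,  0.22478576, -0.01699784]), np.float64(0.06836133280485134))
B (array([262.16, 196.02]), np.int32(92)) (array([360.51, 237.98]), np.int32(262)) (array([0.48520305, 0.08889377, 0.15211582]), np.float64(0.10375260395783224))
C (array([209.61, 244.32]), np.int32(114)) (array([340.78, 314.55]), np.int32(85)) (array([0.44135148, 0.21628945, 0.04674698]), np.float64(0.0009723451600890196))
now t=19.2 [0.4881 0.3365 0.1774] jaw 5.4 w 0.531 F [-0.8  0.7 -0.3]
d cm [ 2.72  3.85 24.7 ] rv [-0.1 -0.1 -0.2] rows>=5.0
```

View pics/s8.png

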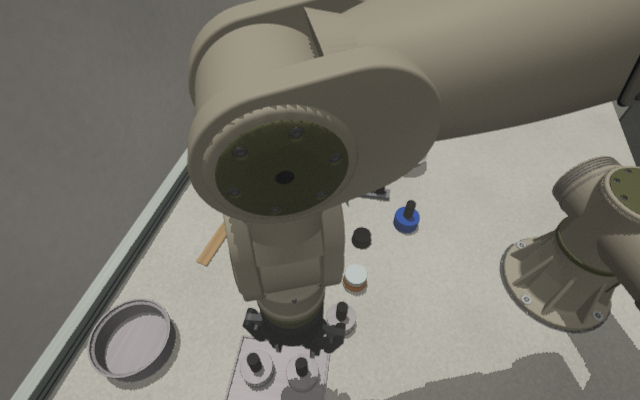

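View pics/t8.png

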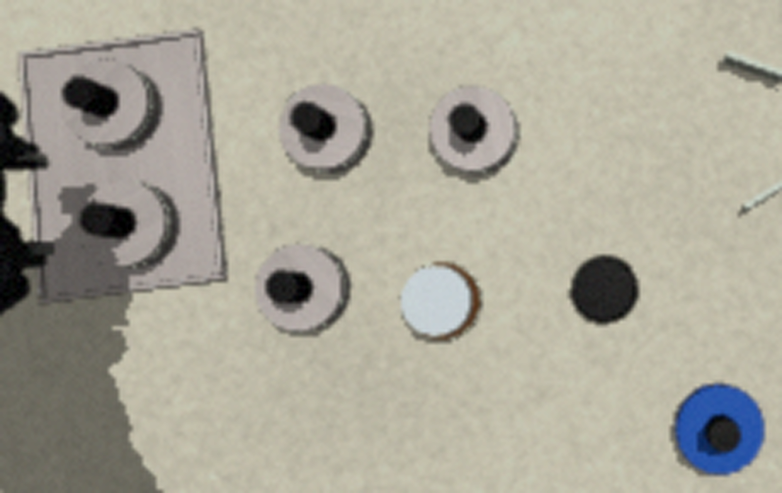

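>>> {"fn": "drive_tool", "kwargs": {
  "increments": [
    [[110, 0, 0.6, 4, 0, 0, 0], [110, 0, 1.3, 8.5, 0, 0, 0], [110, 0.5, 2, 13, 0, 0, 0], [110, 1, 2.7, 18, 0, 0, 0], [110, 2, 3.4, 22, 0, 0, -0.2], [110, 2.5, 3.9, 24.7, 0, 0, -0.2], [110, 2.5, 3.9, 24.7, 0, 0, -0.2], [110, 2.5, 3.9, 24.7, 0, 0, -0.2]]
  ]
}}

```text
t: 20.0
tool_pos: [0.5492, 0.0937, 0.1506]
orientation: [-2.191, 1.567, 2.614]
force: [-0.6, 1.3, 0.6]
gripper_width: 0.567
```

```bash
python3 - <<'E'
from h import *
t=snap('top')
for b in blobs(t,55):
    if b[0][0]<290 and 150<b[0][1]<280: print(b[0],b[1],plane(t,*b[0],.058)[:2])
c=np.array([.5293,.3426]);a=np.radians(6.2);M=np.array([[np.cos(a),np.sin(a)],[-np.sin(a),np.cos(a)]])
for b in blobs(t,55):
    if b[0][0]<175 and 150<b[0][1]<280: print('tray',M@(plane(t,*b[0],.062)[:2]-c))
plan((.5497,.0942,.061,5.5))
E
```

```text
[165.93 161.56] 68 [0.63354917 0.3168811 ]
[146.57 187.45] 42 [0.573545   0.35992402]
[ 17.29 231.01] 167 [0.47839554 0.64942236]
tray [ 0.09986285 -0.0380866 ]
tray [0.04508183 0.01098469]
tray [-0.01798805  0.30785419]
now t=20.1 [0.5493 0.0945 0.1511] jaw 5.4 w 0.575 F [-0.5  0.4  0.9]
d cm [9.01 0.06 0.05] rv [-0.1 -0.1  0.1] rows>=1.8
```

>>> {"fn": "drive_tool", "kwargs": {
  "increments": [
    [[110, 3, 0, 0, 0, 0, 0], [110, 6, 0, 0, 0, 0, 0], [110, 8.4, 0, 0, 0, 0, 0], [110, 9, 0, 0, 0, 0, 0], [110, 9, 0, 0, 0, 0, 0], [200, 9, 0, 0, 0, 0, 0], [255, 9, 0, 0, 0, 0, 0], [255, 9, 0, 0, 0, 0, 0], [255, 9, 0, 0, 0, 0, 0], [255, 9, 0, 0, 0, 0, 0]]
  ],
  "squeeze": 60
}}

```text
t: 21.05
tool_pos: [0.5501, 0.095, 0.0628]
orientation: [2.847, 1.568, 1.37]
force: [-1.2, 1.9, 7.1]
gripper_width: 0.237
```

```bash
python3 - <<'E'
from h import *
z=readout.sense()['tool_pos'][2]
print(z,tord(readout.sense()['tool_pos']))
plan((*rd(0,.10),z+.003,5.5),(*rd(0,.05),z+.0015,5.5),(*rd(0,-.163),z+.0015,5.5))
s=snap('side','s9.png')
E
```

```text
0.0627538618150068 [0.02184337 0.23602136]
now t=21.1 [0.5501 0.095  0.0628] jaw 5.4 w 0.237 F [-1.2  1.9  7.1]
d cm [-0.34 -2.16 13.61] rv [-0.1 -0.1 -0. ] rows>=2.8
d cm [-0.2  -2.14 18.61] rv [-0.1 -0.1 -0. ] rows>=3.7
d cm [-0.25 -2.1  39.91] rv [-0.1 -0.1 -0. ] rows>=8.0
```

View pics/s9.png

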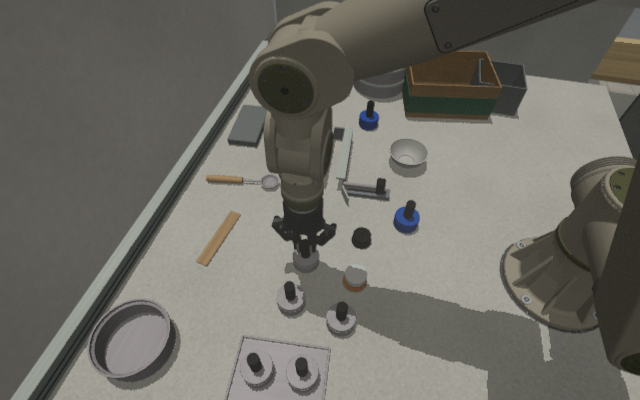

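>>> {"fn": "drive_tool", "kwargs": {
  "increments": [
    [[255, -0.4, 0, 0, 0, 0, 0], [255, -0.6, -0.3, 2, 0, 0, 0], [255, -0.6, -0.6, 4, 0, 0, 0], [255, -0.6, -1, 6, 0, 0, 0], [255, -0.6, -1.3, 8, 0, 0, 0], [255, -0.6, -1.6, 10, 0, 0, 0], [255, -0.6, -2.0, 12, 0, 0, 0], [255, -0.5, -2.2, 13.6, 0, 0, 0], [255, -0.4, -2.2, 13.6, 0, 0, 0], [255, -0.4, -2.2, 13.6, 0, 0, 0]]
  ]
}}

```text
t: 22.1
tool_pos: [0.5407, -0.0426, 0.0662]
orientation: [3.037, 1.568, 1.559]
force: [-0.1, 0.3, -2.8]
gripper_width: 0.238
```

```bash
python3 - <<'E'
from h import *
p=readout.sense()['tool_pos'];print(p[2],tord(p))
z=.064
plan((*rd(0,.05),z,5.5),(*rd(0,-.163),z,5.5))
s=snap('side');crop(s,270,130,390,260,6,'s10.png');t=snap('top');crop(t,300,150,420,250,6,'t10.png')
E
```

```text
0.06616004226573181 [-0.000675    0.09993255]
now t=22.1 [ 0.5407 -0.0426  0.0662] jaw 5.3 w 0.238 F [-0.1  0.3 -2.8]
d cm [0.2  0.08 4.99] rv [-0.2 -0.2 -0. ] rows>=1.0
d cm [ 0.13  0.15 26.29] rv [-0.2 -0.2 -0. ] rows>=5.3
```

View pics/s10.png

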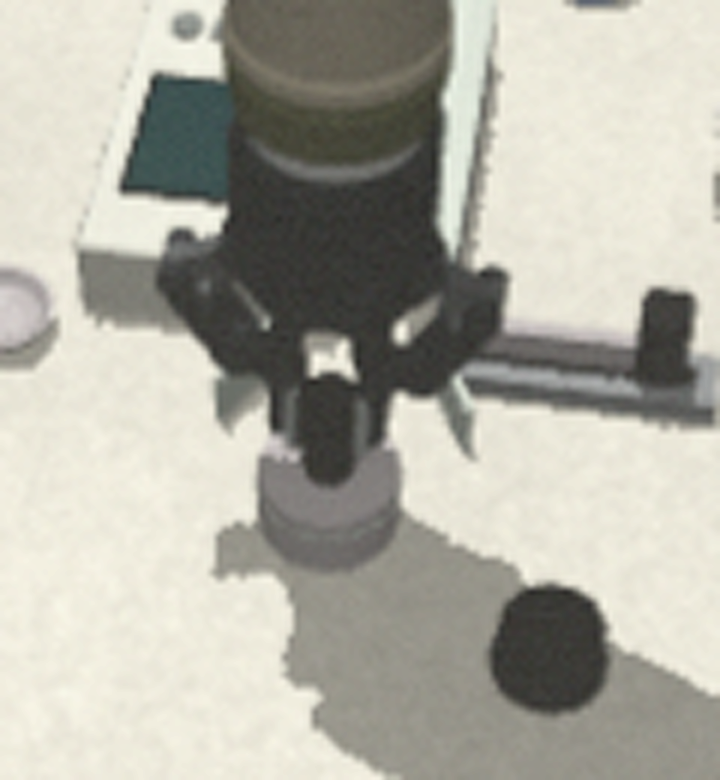

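>>> {"fn": "drive_tool", "kwargs": {
  "increments": [
    [[255, 0.1, 0.1, 1, -0.2, -0.2, 0], [255, 0.2, 0.1, 3, -0.2, -0.2, 0], [255, 0.2, 0.1, 5, -0.2, -0.2, 0], [255, 0.2, 0.1, 7, -0.2, -0.2, 0], [255, 0.2, 0.1, 9, -0.2, -0.2, 0], [255, 0.2, 0.1, 11, -0.2, -0.2, 0], [255, 0.2, 0.1, 13, -0.2, -0.2, 0], [255, 0.2, 0.1, 13, -0.2, -0.2, 0]]
  ]
}}

```text
t: 23.0
tool_pos: [0.555, -0.1738, 0.0639]
orientation: [0.596, 1.568, -0.879]
force: [0.1, -1.3, -2.2]
gripper_width: 0.24
```

```bash
python3 - <<'E'
from h import *
p=readout.sense()['tool_pos'];print(p[2],tord(p))
z=.064
plan((*rd(0,-.163),z,5.5))
s=snap('side');crop(s,270,130,390,260,6,'s11.png')
E
```

```text
0.06394569975902145 [ 0.00090944 -0.03207799]
now t=23.0 [ 0.555  -0.1738  0.0639] jaw 5.5 w 0.24 F [ 0.1 -1.3 -2.2]
d cm [ 0.02 -0.09 13.09] rv [-0.   0.1 -0.1] rows>=2.6
```

View pics/s11.png

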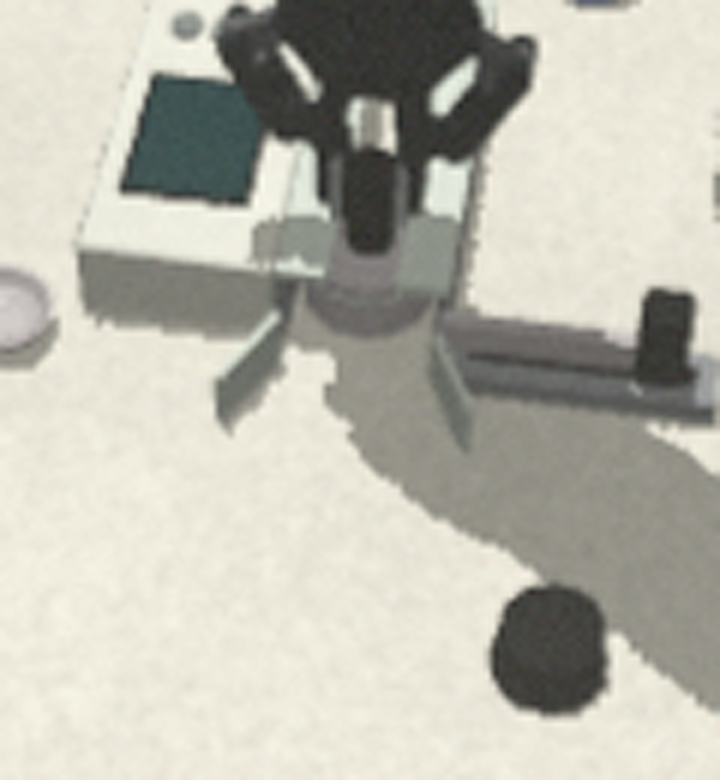

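>>> {"fn": "drive_tool", "kwargs": {
  "increments": [
    [[255, 0, -0.1, 2, 0, 0, 0], [255, 0, -0.1, 4, 0, 0, 0], [255, 0, -0.1, 6, 0, 0, 0], [255, 0, -0.1, 8, 0, 0, 0], [255, 0, -0.1, 10, 0, 0, 0], [255, 0, -0.1, 11.5, 0, 0, 0], [255, 0, -0.1, 12.5, 0, 0, 0], [255, 0, -0.1, 12.8, 0, 0, 0], [255, 0.1, -0.1, 12.8, 0, 0, 0]]
  ]
}}

```text
t: 23.95
tool_pos: [0.5657, -0.3001, 0.0628]
orientation: [0.85, 1.57, -0.625]
force: [-3.2, -2.2, 9.3]
gripper_width: 0.239
```

```bash
python3 - <<'E'
from h import *
p=readout.sense()['tool_pos'];print(p[2],tord(p))
plan()
E
```

```text
0.06284327175563505 [-0.00049075 -0.15882874]
now t=23.9 [ 0.5657 -0.3001  0.0628] jaw 5.5 w 0.239 F [-3.2 -2.2  9.3]
```

>>> {"fn": "drive_tool", "kwargs": {
  "increments": [
    [[200, -0.1, 0, 0.1, 0, 0, 0], [120, -0.1, 0, 0.1, 0, 0, 0], [110, -0.1, 0, 0.1, 0, 0, 0], [110, -0.1, 0, 0.1, 0, 0, 0], [110, -4, 0, 0, 0, 0, 0], [110, -8, 0, 0, 0, 0, 0], [110, -10, 0, -3, 0, 0, 0], [110, -10, 0, -7, 0, 0, 0], [110, -10, 0, -7, 0, 0, 0]]
  ]
}}

```text
t: 24.85
tool_pos: [0.5586, -0.2264, 0.1643]
orientation: [1.795, 1.569, 0.324]
force: [0.2, -0.4, 0.2]
gripper_width: 0.57
```

```bash
cat >> h.py <<'E'
def fresh(t,s,guess):
    for n,a,b in guess:
        p=min(blobs(t,55),key=lambda q:np.hypot(*(q[0]-a)));q=min(blobs(s,55),key=lambda c:np.hypot(*(c[0]-b)))
        P,e=tri(ray(t,*p[0]),ray(s,*q[0])); print(n,p[:2],q[:2],P.round(4),round(e,4))
E
python3 - <<'E'
from h import *
s=snap('side','s12.png'); t=snap('top','t12.png')
fresh(t,s,[('A',(217,195),(290,294)),('C',(210,244),(341,315)),('B',(427,187),(340,130))])
plan((.5525,.1985,.17,5.5))
E
```

```text
A (array([216.66, 195.42]), np.int32(107)) (array([289.38, 290.72]), np.int32(145)) [0.5528 0.1987 0.0583] 0.0009
C (array([209.71, 244.15]), np.int32(104)) (array([341.25, 311.2 ]), np.int32(153)) [0.4415 0.2136 0.0572] 0.0009
B (array([534.42, 156.96]), np.int32(73)) (array([338.2, 132. ]), np.int32(114)) [ 0.6786 -0.7402 -0.3167] 0.0618
now t=24.9 [ 0.5591 -0.2295  0.1633] jaw 5.6 w 0.571 F [ 0.1 -0.3 -0.4]
d cm [ -0.72   3.54 -42.66] rv [ 0.1  0.1 -0.1] rows>=8.6
```

View pics/t12.png

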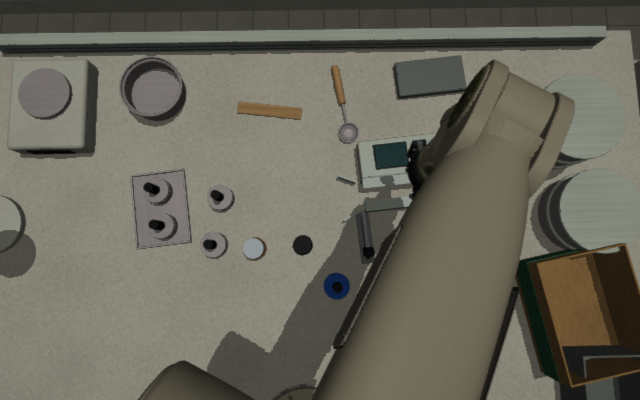

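View pics/s12.png

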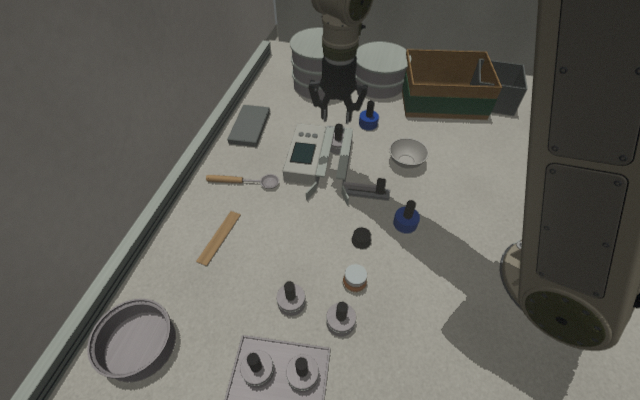

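>>> {"fn": "drive_tool", "kwargs": {
  "increments": [
    [[110, -0.5, 0.3, -3, 0, 0, 0], [110, -0.7, 0.6, -7, 0, 0, 0], [110, -0.7, 1, -12, 0, 0, 0], [110, -0.7, 1.4, -17, 0, 0, 0], [110, -0.7, 1.8, -22, 0, 0, 0], [110, -0.7, 2.3, -27, 0, 0, 0], [110, -0.7, 2.7, -32, 0, 0, 0], [110, -0.7, 3.2, -37, 0, 0, 0], [110, -0.7, 3.5, -41, 0, 0, 0], [110, -0.7, 3.5, -42.7, 0, 0, 0], [110, -0.7, 3.5, -42.7, 0, 0, 0], [110, -0.7, 3.5, -42.7, 0, 0, 0]]
  ]
}}

```text
t: 26.15
tool_pos: [0.5524, 0.198, 0.1694]
orientation: [0.322, 1.568, -1.152]
force: [0.8, 0.0, -0.0]
gripper_width: 0.571
```

```bash
python3 - <<'E'
from h import *
t=snap('top');s=snap('side','s13.png')
fresh(t,s,[('A',(217,195),(290,294))])
plan((.5527,.1986,.062,5.5))
E
```

```text
A (array([216.17, 195.34]), np.int32(117)) (array([289.37, 290.74]), np.int32(156)) [0.5526 0.1994 0.06  ] 0.0006
now t=26.2 [0.5525 0.1971 0.1696] jaw 5.5 w 0.567 F [-0.6 -0.3 -0.9]
d cm [10.76  0.03 -0.16] rv [-0.   0.1 -0.1] rows>=2.2
```

View pics/s13.png

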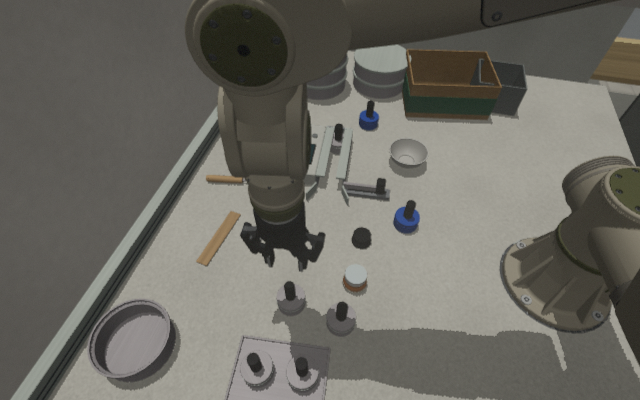

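>>> {"fn": "drive_tool", "kwargs": {
  "increments": [
    [[110, 3, 0, -0.2, 0, 0, 0], [110, 7, 0, -0.2, 0, 0, 0], [110, 10, 0, -0.2, 0, 0, 0], [110, 10.7, 0, -0.2, 0, 0, 0], [110, 10.7, 0, -0.2, 0, 0, 0], [200, 10.7, 0, -0.2, 0, 0, 0], [255, 10.7, 0, -0.2, 0, 0, 0], [255, 10.7, 0, -0.2, 0, 0, 0], [255, 10.7, 0, -0.2, 0, 0, 0], [255, 10.7, 0, -0.2, 0, 0, 0]]
  ],
  "squeeze": 60
}}

```text
t: 27.25
tool_pos: [0.5539, 0.199, 0.0646]
orientation: [1.114, 1.566, -0.361]
force: [-1.5, -1.8, 6.3]
gripper_width: 0.236
```

```bash
python3 - <<'E'
from h import *
p=readout.sense()['tool_pos'];print(p[2],tord(p))
plan((*rd(0,.10),p[2]+.003,5.5))
E
```

```text
0.06461637894783855 [0.03554442 0.33916051]
now t=27.2 [0.5539 0.199  0.0646] jaw 5.5 w 0.236 F [-1.5 -1.8  6.3]
d cm [-0.26 -3.55 23.92] rv [-0.   0.1 -0.3] rows>=4.8
```

>>> {"fn": "drive_tool", "kwargs": {
  "increments": [
    [[255, -0.4, 0, 0, 0, 0, 0], [255, -1, -0.3, 2, 0, 0, 0], [255, -1, -0.7, 5, 0, 0, 0], [255, -1, -1.2, 8, 0, 0, 0], [255, -1, -1.6, 11, 0, 0, 0], [255, -1, -2.1, 14, 0, 0, 0], [255, -1, -2.5, 17, 0, 0, 0], [255, -1, -3, 20, 0, 0, 0], [255, -0.8, -3.4, 22.5, 0, 0, 0], [255, -0.4, -3.5, 23.9, 0, 0, 0], [255, -0.4, -3.5, 23.9, 0, 0, 0], [255, -0.4, -3.5, 23.9, 0, 0, 0]]
  ]
}}

```text
t: 28.45
tool_pos: [0.5416, -0.0417, 0.0687]
orientation: [1.265, 1.567, -0.21]
force: [-0.3, 0.1, -2.8]
gripper_width: 0.237
```

```bash
python3 - <<'E'
from h import *
p=readout.sense()['tool_pos'];print(p[2],tord(p))
z=.066
plan((*rd(0,.05),z,5.5),(*rd(0,-.098),z,5.5))
s=snap('side');crop(s,270,130,390,260,6,'s14.png')
E
```

```text
0.06871096092527096 [0.00029994 0.10072076]
now t=28.4 [ 0.5416 -0.0417  0.0687] jaw 5.5 w 0.237 F [-0.3  0.1 -2.8]
d cm [ 0.28 -0.03  5.07] rv [-0.   0.1 -0.2] rows>=1.0
d cm [ 0.3  -0.02 19.87] rv [-0.   0.1 -0.2] rows>=4.0
```

View pics/s14.png

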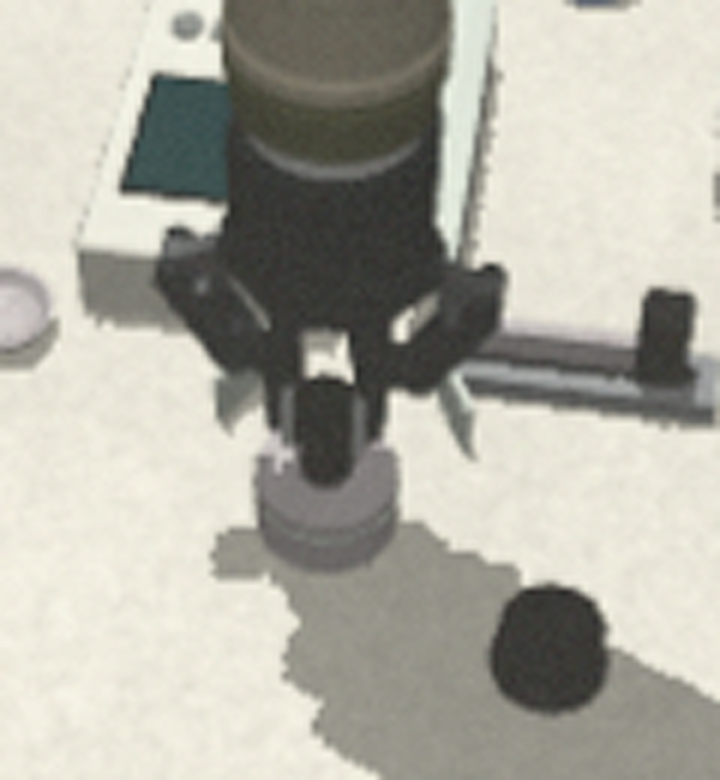

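>>> {"fn": "drive_tool", "kwargs": {
  "increments": [
    [[255, 0.2, 0, 1, 0, 0, 0], [255, 0.25, 0, 3, 0, 0, -0.2], [255, 0.25, 0, 5, 0, 0, -0.2], [255, 0.25, 0, 7, 0, 0, -0.2], [255, 0.25, 0, 9, 0, 0, -0.2], [255, 0.25, 0, 11, 0, 0, -0.2], [255, 0.25, 0, 13, 0, 0, -0.2], [255, 0.25, 0, 15, 0, 0, -0.2], [255, 0.25, 0, 17, 0, 0, -0.2], [255, 0.25, 0, 18.5, 0, 0, -0.2], [255, 0.25, 0, 19.6, 0, 0, -0.2], [255, 0.3, 0, 19.6, 0, 0, -0.2]]
  ]
}}

```text
t: 29.7
tool_pos: [0.561, -0.238, 0.0661]
orientation: [0.558, 1.568, -0.917]
force: [0.4, 0.5, -2.6]
gripper_width: 0.235
```

```bash
python3 - <<'E'
from h import *
p=readout.sense()['tool_pos'];print(p[2],tord(p))
plan()
s=snap('side');crop(s,270,100,390,230,6,'s15.png')
E
```

```text
0.06611251326675396 [ 0.00075056 -0.0965607 ]
now t=29.7 [ 0.561  -0.238   0.0661] jaw 5.4 w 0.235 F [ 0.4  0.5 -2.6]
```

View pics/s15.png

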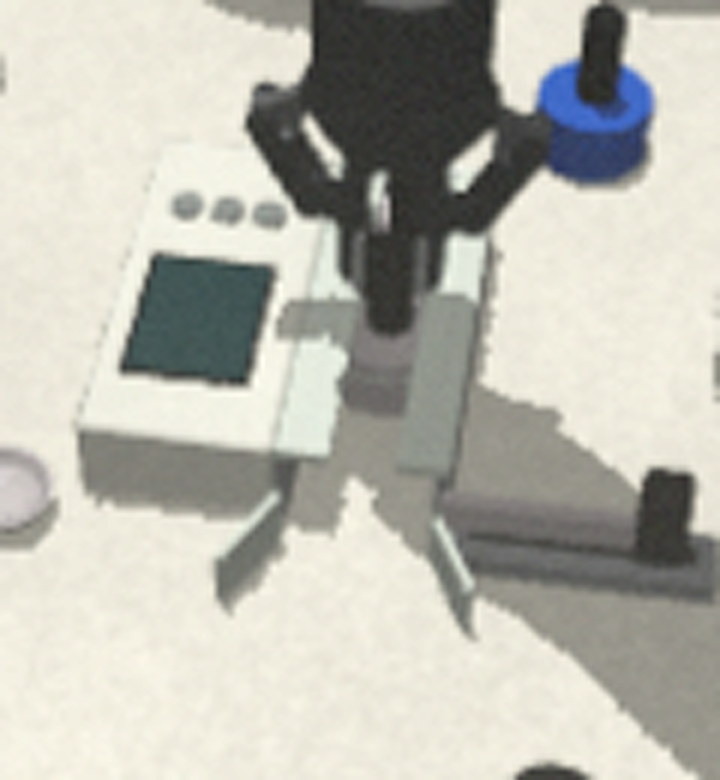

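Tin A is fully in (stem at 390,280 in the crop). Lower, release, lift, then go for C.

>>> {"fn": "drive_tool", "kwargs": {
  "increments": [
    [[255, 0.15, 0, 0, 0, 0, 0], [200, 0.15, 0, 0, 0, 0, 0], [120, 0.1, 0, 0, 0, 0, 0], [110, 0.1, 0, 0, 0, 0, 0], [110, 0.1, 0, 0, 0, 0, 0], [110, -4, 0, 0, 0, 0, 0], [110, -8, 0, 0, 0, 0, 0], [110, -10, 0, -3, 0, 0, 0], [110, -10, 0, -7, 0, 0, 0], [110, -10, 0, -10, 0, 0, 0], [110, -10, 0, -10, 0, 0, 0]]
  ]
}}

```text
t: 30.85
tool_pos: [0.5503, -0.1337, 0.1663]
orientation: [1.885, 1.57, 0.414]
force: [0.6, 0.0, 0.4]
gripper_width: 0.569
```

```bash
python3 - <<'E'
from h import *
s=snap('side','s16.png'); t=snap('top','t16.png')
fresh(t,s,[('C',(210,244),(341,315))])
for b in blobs(s,50):
    if 320<b[0][0]<350 and 110<b[0][1]<180: print(b[:2],tord(plane(s,*b[0],.06)))
plan((.4414,.2137,.17,5.5))
E
```

```text
C (array([220.07, 250.91]), np.int32(102)) (array([351.46, 301.76]), np.int32(155)) [0.4259 0.1898 0.0581] 0.0011
now t=30.9 [ 0.5511 -0.1366  0.1661] jaw 5.6 w 0.569 F [-0.2 -0.9  0.7]
d cm [ -0.46  -7.52 -35.93] rv [ 0.1  0.1 -0.1] rows>=7.3
```

View pics/s16.png

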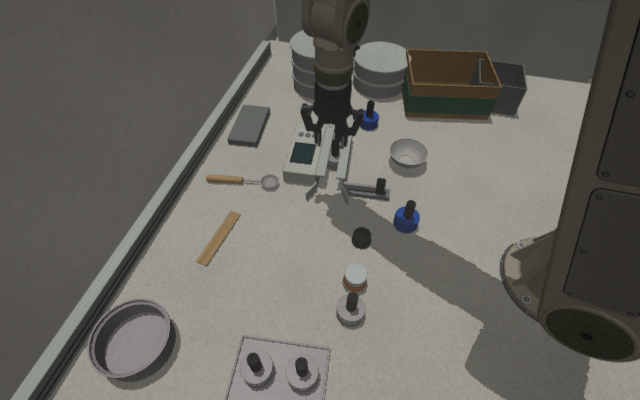

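>>> {"fn": "drive_tool", "kwargs": {
  "increments": [
    [[110, -0.4, -1, -3, 0, 0, 0], [110, -0.4, -2, -7, 0, 0, 0], [110, -0.4, -3, -11, 0, 0, 0], [110, -0.4, -4.5, -16, 0, 0, 0], [110, -0.4, -6, -21, 0, 0, 0], [110, -0.4, -7.5, -26, 0, 0, 0], [110, -0.4, -8.8, -30.5, 0, 0, 0], [110, -0.4, -8.9, -33.4, 0, 0, 0], [110, -0.4, -8.9, -33.4, 0, 0, 0], [110, -0.4, -8.9, -33.4, 0, 0, 0]]
  ]
}}

```text
t: 31.95
tool_pos: [0.4307, 0.1871, 0.1694]
orientation: [0.657, 1.568, -0.815]
force: [0.5, 0.6, 0.2]
gripper_width: 0.572
```

```bash
python3 - <<'E'
from h import *
s=snap('side','s17.png'); t=snap('top'); crop(t,125,160,425,305,2.6,'t17.png')
fresh(t,s,[('C',(220,251),(351,302))])
plan((.4259,.1898,.062,5.5))
E
```

```text
C (array([166.9 , 196.73]), np.int32(62)) (array([351.57, 301.65]), np.int32(161)) [0.4753 0.2593 0.2349] 0.1059
now t=32.0 [0.4308 0.1861 0.1693] jaw 5.5 w 0.568 F [ 0.2 -0.5  0.1]
d cm [10.73 -0.47 -0.44] rv [-0.   0.1 -0.1] rows>=2.1
```

View pics/t17.png

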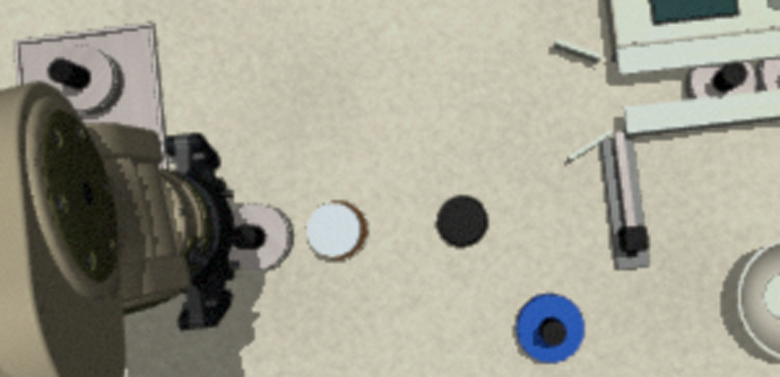

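View pics/s17.png

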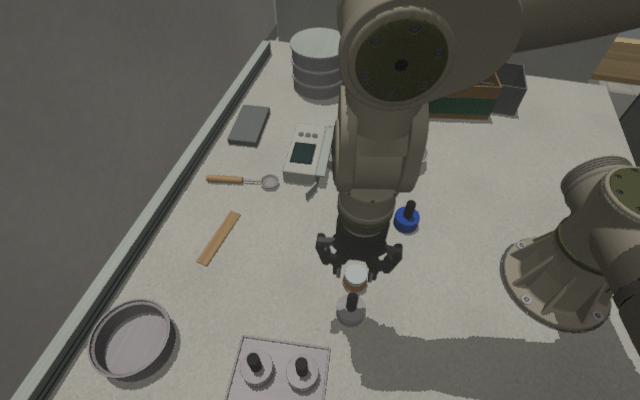

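>>> {"fn": "drive_tool", "kwargs": {
  "increments": [
    [[110, 2, -0.4, -0.4, 0, 0, 0], [110, 5, -0.5, -0.4, 0, 0, 0], [110, 9, -0.5, -0.4, 0, 0, 0], [110, 10.6, -0.5, -0.4, 0, 0, 0], [110, 10.6, -0.5, -0.4, 0, 0, 0], [200, 10.6, -0.5, -0.4, 0, 0, 0], [255, 10.6, -0.5, -0.4, 0, 0, 0], [255, 10.6, -0.5, -0.4, 0, 0, 0], [255, 10.6, -0.5, -0.4, 0, 0, 0], [255, 10.6, -0.5, -0.4, 0, 0, 0]]
  ],
  "squeeze": 60
}}

```text
t: 33.05
tool_pos: [0.4269, 0.1893, 0.0646]
orientation: [1.002, 1.566, -0.473]
force: [0.8, -3.8, 5.9]
gripper_width: 0.234
```

```bash
python3 - <<'E'
from h import *
p=readout.sense()['tool_pos'];print(p[2],tord(p))
plan((*rd(0,.11),.17,5.5),(*rd(0,.11),p[2]+.003,5.5))
E
```

```text
0.06457599358526296 [-0.09173477  0.34167177]
now t=33.0 [0.4269 0.1893 0.0646] jaw 5.5 w 0.234 F [ 0.8 -3.8  5.9]
d cm [-10.44   9.23  23.19] rv [-0.   0.2 -0.2] rows>=5.4
d cm [-0.2   9.19 23.16] rv [-0.   0.2 -0.2] rows>=5.0
```

>>> {"fn": "drive_tool", "kwargs": {
  "increments": [
    [[255, -2.5, 0, 0, 0, 0, 0], [255, -6, 0, 0, 0, 0, 0], [255, -9, 0.5, 0.5, 0, 0, 0], [255, -9, 2, 3, 0, 0, 0], [255, -9, 3.5, 7, 0, 0, 0], [255, -9, 5, 11, 0, 0, 0], [255, -9, 6.5, 15, 0, 0, 0], [255, -9, 8, 19, 0, 0, 0], [255, -9, 9.2, 22, 0, 0, 0], [255, -9, 9.2, 23.2, 0, 0, 0], [255, -9, 9.2, 23.2, 0, 0, 0], [255, -9, 9.2, 23.2, 0, 0, 0]]
  ]
}}

```text
t: 34.25
tool_pos: [0.5392, -0.0318, 0.1551]
orientation: [1.09, 1.568, -0.385]
force: [-0.2, -0.2, -1.6]
gripper_width: 0.234
```

```bash
python3 - <<'E'
from h import *
p=readout.sense()['tool_pos'];print(p[2],tord(p))
plan((*rd(0,.11),.068,5.5))
s=snap('side','s18.png')
E
```

```text
0.15507111296127715 [-0.00120747  0.11078734]
now t=34.2 [ 0.5392 -0.0318  0.1551] jaw 5.5 w 0.234 F [-0.2 -0.2 -1.6]
d cm [8.71 0.1  0.07] rv [-0.   0.1 -0.1] rows>=1.7
```

View pics/s18.png

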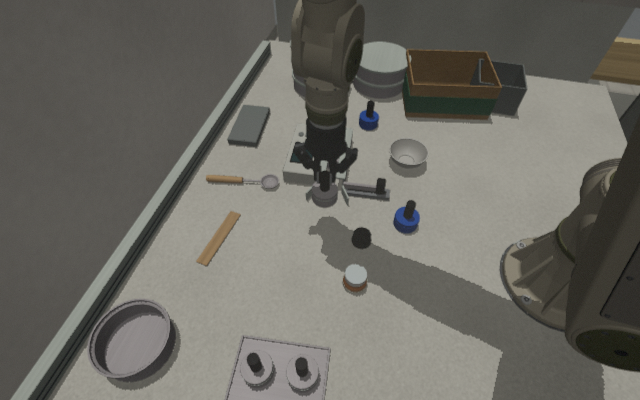

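>>> {"fn": "drive_tool", "kwargs": {
  "increments": [
    [[255, 3, 0.1, 0.1, 0, 0, 0], [255, 6, 0.1, 0.1, 0, 0, 0], [255, 8, 0.1, 0.1, 0, 0, 0], [255, 8.8, 0.1, 0.1, 0, 0, 0], [255, 8.8, 0.1, 0.1, 0, 0, 0]]
  ]
}}

```text
t: 34.8
tool_pos: [0.5394, -0.0311, 0.0666]
orientation: [0.87, 1.57, -0.603]
force: [-0.3, -0.1, -2.3]
gripper_width: 0.234
```

```bash
python3 - <<'E'
from h import *
p=readout.sense()['tool_pos'];print(p[2],tord(p))
plan((*rd(0,-.036),.066,5.5))
s=snap('side');crop(s,270,130,390,260,6,'s19.png')
E
```

```text
0.06660923093133456 [-0.00087456  0.11150273]
now t=34.8 [ 0.5394 -0.0311  0.0666] jaw 5.6 w 0.234 F [-0.3 -0.1 -2.3]
d cm [ 0.07  0.05 14.75] rv [ 0.1  0.  -0. ] rows>=3.0
```

View pics/s19.png

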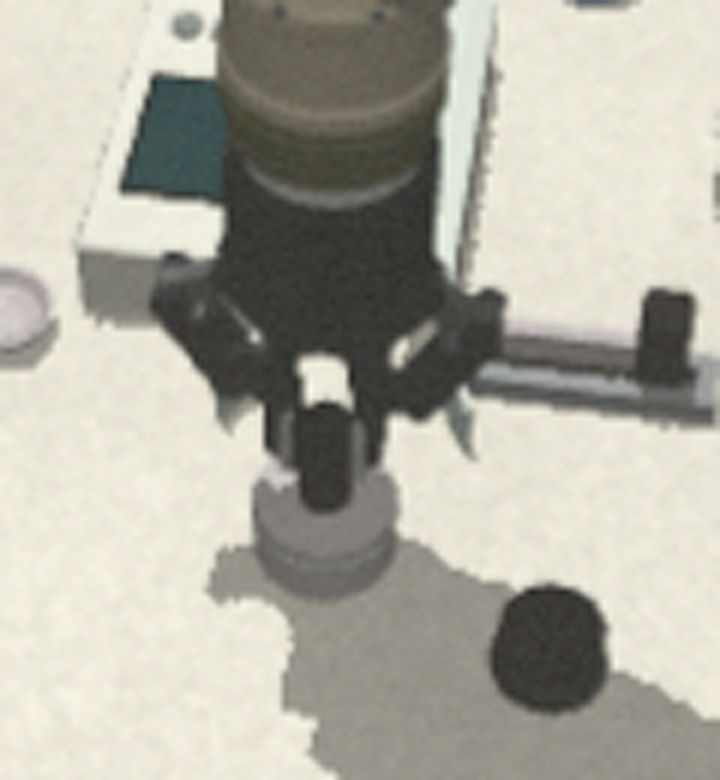

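>>> {"fn": "drive_tool", "kwargs": {
  "increments": [
    [[255, 0, 0, 1, 0, 0, 0], [255, 0, 0, 3, 0, 0, 0], [255, 0, 0, 5, 0, 0, 0], [255, 0, 0, 7, 0, 0, 0], [255, 0, 0, 9, 0, 0, 0], [255, 0, 0, 11, 0, 0, 0], [255, 0, 0, 13, 0, 0, 0], [255, 0, 0, 14.2, 0, 0, 0], [255, 0, 0, 14.8, 0, 0, 0], [255, 0, 0, 14.9, 0, 0, 0]]
  ]
}}

```text
t: 35.85
tool_pos: [0.5553, -0.1806, 0.0684]
orientation: [1.082, 1.567, -0.392]
force: [-0.6, 0.4, -1.9]
gripper_width: 0.235
```

```bash
python3 - <<'E'
from h import *
p=readout.sense()['tool_pos'];print(p[2],tord(p))
plan()
s=snap('side');crop(s,270,100,390,230,6,'s20.png')
E
```

```text
0.06837341056153316 [ 0.00061886 -0.03882203]
now t=35.9 [ 0.5553 -0.1806  0.0684] jaw 5.6 w 0.235 F [-0.6  0.4 -1.9]
```

View pics/s20.png

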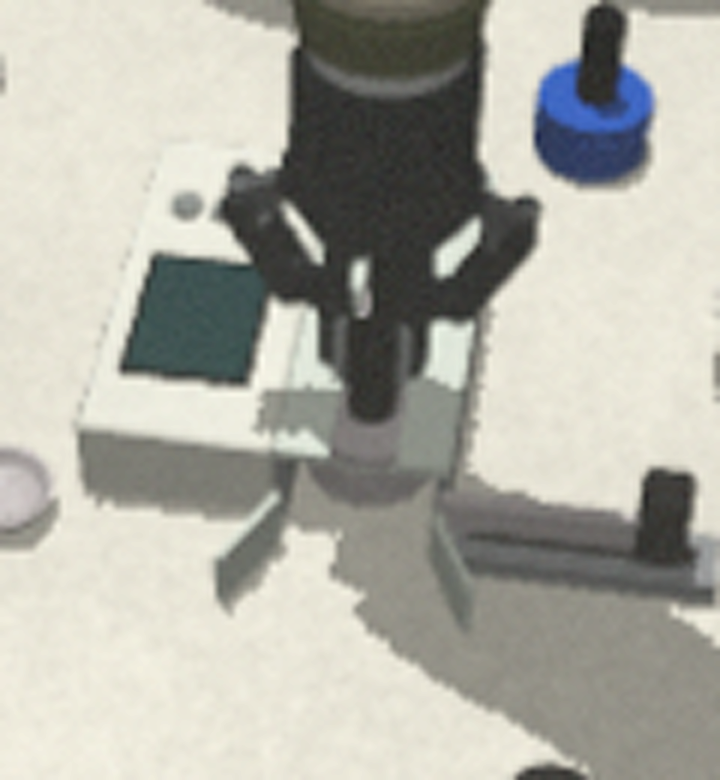

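>>> {"fn": "drive_tool", "kwargs": {
  "increments": [
    [[255, 0.2, 0, 0, 0, 0, 0], [255, 0.35, 0, 0, 0, 0, 0], [200, 0.35, 0, 0, 0, 0, 0], [120, 0.35, 0, 0, 0, 0, 0], [110, 0.35, 0, 0, 0, 0, 0], [110, 0.35, 0, 0, 0, 0, 0], [110, -4, 0, 0, 0, 0, 0], [110, -8, 0, 0, 0, 0, 0], [110, -8, -6, -3, 0, 0, 0], [110, -8, -11, -6, 0, 0, 0], [110, -8, -13, -6, 0, 0, 0], [110, -8, -13, -6, 0, 0, 0]]
  ]
}}

```text
t: 37.1
tool_pos: [0.4132, -0.13, 0.1468]
orientation: [-2.067, 1.568, 2.742]
force: [0.6, -0.0, -0.7]
gripper_width: 0.566
```

```bash
python3 - <<'E'
from h import *
s=snap('side'); t=snap('top')
crop(s,270,100,390,230,6,'s21.png'); crop(t,330,125,460,270,5.5,'t21.png')
for b in blobs(t,50):
    if 370<b[0][0]<440 and 170<b[0][1]<200: print(b[:2],tord(plane(t,*b[0],.06)))
g=rd(-.1327,.0056)
plan((*g,.12,95.5),(*g,.046,95.5))
E
```

```text
(array([432.98, 186.41]), np.int32(120)) [-0.00145178 -0.15945918]
(array([406.19, 189.39]), np.int32(107)) [-0.00138091 -0.09679262]
(array([380.44, 191.98]), np.int32(94)) [-0.0006798  -0.03680793]
now t=37.2 [ 0.4194 -0.133   0.1484] jaw 5.6 w 0.571 F [ 0.9 -0.2  0.2]
d cm [ 2.84 -0.27  1.59] rv [-89.9   0.4  -0.1] rows>=10.5
d cm [10.24 -0.31  1.56] rv [-89.9   0.4  -0.1] rows>=10.5
```

View pics/s21.png

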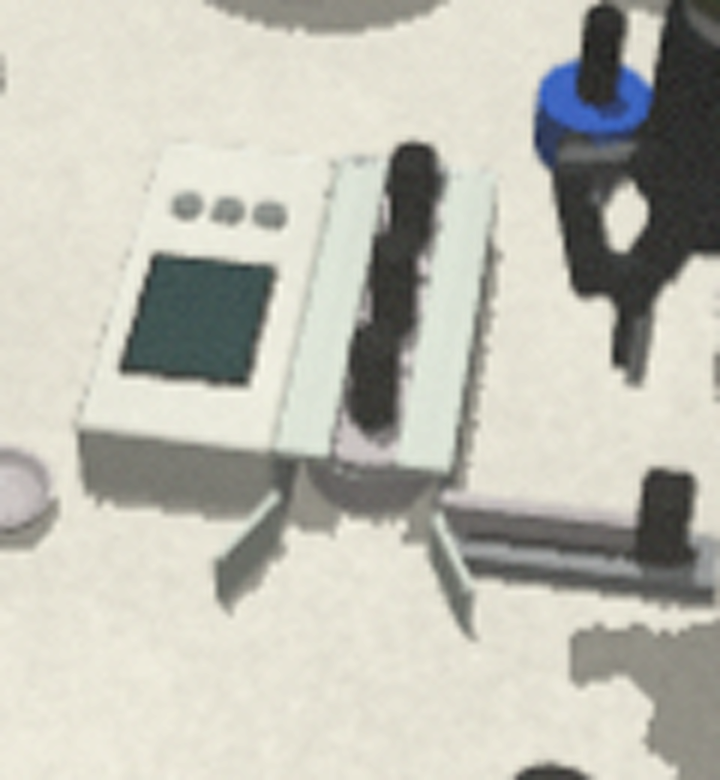

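View pics/t21.png

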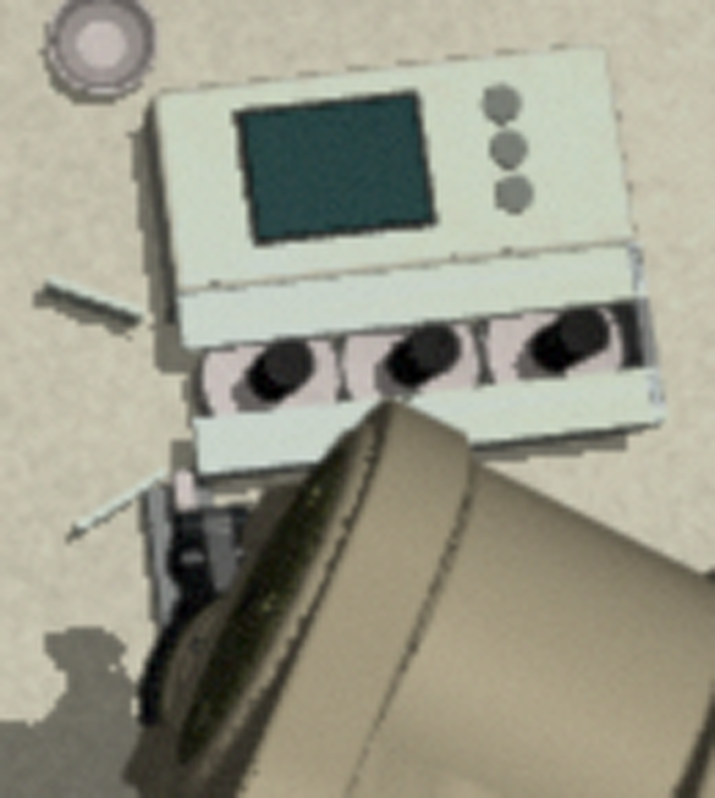

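>>> {"fn": "drive_tool", "kwargs": {
  "increments": [
    [[110, 0, 0, 0.5, -8.5, 0, 0], [110, 0, 0, 1, -17, 0, 0], [110, 0, -0.1, 1.5, -25.5, 0, 0], [110, 0, -0.2, 1.6, -34, 0, 0], [110, 0, -0.3, 1.6, -42.5, 0, 0], [110, 0.5, -0.3, 1.6, -51, 0, 0], [110, 1, -0.3, 1.6, -59.5, 0, 0], [110, 1, -0.3, 1.6, -68, 0, 0], [110, 1, -0.3, 1.6, -76.5, 0.2, 0], [110, 1, -0.3, 1.6, -85, 0.3, -0.1], [110, 1, -0.3, 1.6, -89.9, 0.4, -0.1], [110, 1, -0.3, 1.6, -89.9, 0.4, -0.1]]
  ]
}}

```text
t: 38.4
tool_pos: [0.4198, -0.1502, 0.1388]
orientation: [-0.787, 1.57, -0.691]
force: [0.5, -0.3, -0.3]
gripper_width: 0.567
```

```bash
python3 - <<'E'
from h import *
g=rd(-.1327,.0056)
plan((*g,.046,95.5))
s=snap('side'); crop(s,300,120,420,240,6,'s22.png')
E
```

```text
now t=38.4 [ 0.4198 -0.1502  0.1388] jaw 95.5 w 0.567 F [ 0.5 -0.3 -0.3]
d cm [ 9.28  0.13 -0.14] rv [-0.  0.  0.] rows>=1.9
```

View pics/s22.png

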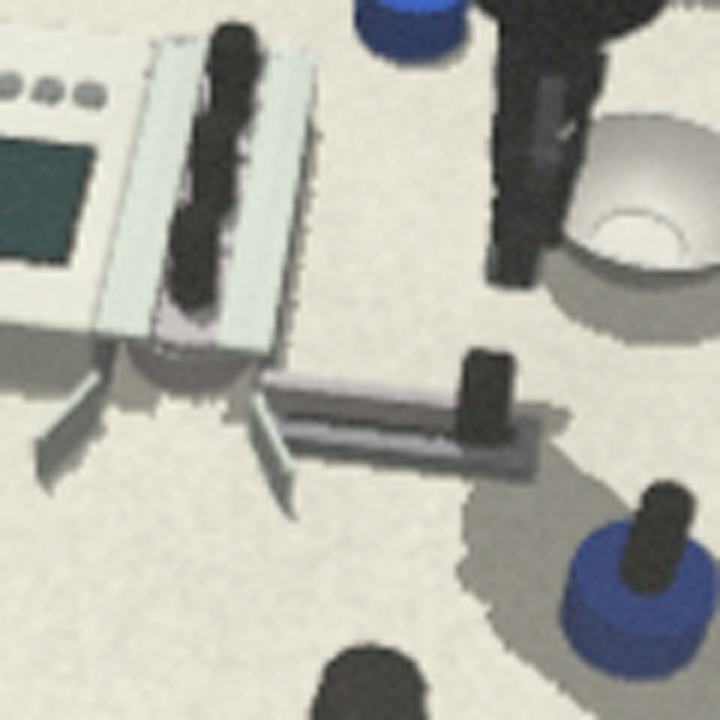

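>>> {"fn": "drive_tool", "kwargs": {
  "increments": [
    [[110, 3, 0.1, -0.1, 0, 0, 0], [110, 7, 0.1, -0.1, 0, 0, 0], [110, 9.2, 0.1, -0.1, 0, 0, 0], [110, 9.2, 0.1, -0.1, 0, 0, 0], [180, 9.2, 0.1, -0.1, 0, 0, 0], [255, 9.2, 0.1, -0.1, 0, 0, 0], [255, 9.2, 0.1, -0.1, 0, 0, 0], [255, 9.2, 0.1, -0.1, 0, 0, 0], [255, 9.2, 0.1, -0.1, 0, 0, 0], [255, 9.2, 0.1, -0.1, 0, 0, 0]]
  ],
  "squeeze": 40
}}

```text
t: 39.45
tool_pos: [0.4197, -0.1491, 0.0482]
orientation: [-0.232, 1.567, -0.138]
force: [0.4, 5.4, 7.6]
gripper_width: 0.249
```

>>> {"fn": "drive_tool", "kwargs": {
  "increments": [
    [[255, 0, 0, 0.7, 0, 0, 0], [255, 0, 0, 1.5, 0, 0, 0], [255, 0, 0, 2.5, 0, 0, 0], [255, 0, 0, 3.5, 0, 0, 0], [255, 0, 0, 4.5, 0, 0, 0], [255, 0, 0, 5.5, 0, 0, 0], [255, 0, 0, 6.3, 0, 0, 0], [255, 0, 0, 6.9, 0, 0, 0], [255, 0, 0, 7.2, 0, 0, 0], [255, 0, 0, 7.5, 0, 0, 0], [255, 0, 0, 7.6, 0, 0, 0]]
  ]
}}

```text
t: 40.55
tool_pos: [0.4942, -0.1419, 0.0482]
orientation: [-0.778, 1.57, -0.684]
force: [-6.6, 1.1, 2.3]
gripper_width: 0.244
```

```bash
python3 - <<'E'
from h import *
p=readout.sense()['tool_pos'];print(p[2],tord(p)); plan()
E
```

```text
0.04823687008935881 [-0.05649191  0.00556143]
now t=40.5 [ 0.4942 -0.1419  0.0482] jaw 95.4 w 0.244 F [-6.6  1.1  2.3]
```

>>> {"fn": "drive_tool", "kwargs": {
  "increments": [
    [[255, 0, 0, 0.2, 0, 0, 0], [255, 0, 0, 0.4, 0, 0, 0], [255, 0, 0, 0.4, 0, 0, 0], [255, 0, 0, 0.4, 0, 0, 0]]
  ]
}}

```text
t: 40.95
tool_pos: [0.4943, -0.1418, 0.0482]
orientation: [-2.909, 1.564, -2.816]
force: [-13.6, -0.3, 7.6]
gripper_width: 0.249
```

>>> {"fn": "drive_tool", "kwargs": {
  "increments": [
    [[255, 0, 0, 0, 0, 0, 0], [180, 0, 0, 0, 0, 0, 0], [110, 0, 0, 0, 0, 0, 0], [110, 0, 0, 0, 0, 0, 0], [110, 0, 0, 0, 0, 0, 0], [110, -4, 0, 0, 0, 0, 0], [110, -8, 0, 0, 0, 0, 0], [110, -12, 0, 0, 0, 0, 0], [110, -15, 0, -5, 0, 0, 0], [110, -15, 0, -9, 0, 0, 0], [110, -15, 0, -9, 0, 0, 0]]
  ]
}}

```text
t: 42.05
tool_pos: [0.4015, -0.1491, 0.1998]
orientation: [-2.953, 1.563, -2.862]
force: [0.4, 0.7, 0.4]
gripper_width: 0.569
```

```bash
python3 - <<'E'
from h import *
s=snap('side','s23.png'); t=snap('top','t23.png'); plan()
crop(s,300,120,420,240,6,'s24.png'); crop(t,330,125,460,270,5.5,'t24.png')
for b in blobs(t,50):
    if 370<b[0][0]<440 and 170<b[0][1]<200: print(b[:2],tord(plane(t,*b[0],.058)))
c=np.array([.5293,.3426]);a=np.radians(6.2);M=np.array([[np.cos(a),np.sin(a)],[-np.sin(a),np.cos(a)]])
for b in blobs(t,50):
    if 130<b[0][0]<190 and 170<b[0][1]<245: print('tray',b[:2],M@(plane(t,*b[0],.062)[:2]-c))
E
```

```text
now t=42.1 [ 0.4054 -0.1501  0.1995] jaw 95.2 w 0.568 F [ 1.  -0.1  0.4]
(array([432.9 , 186.36]), np.int32(117)) [-0.0010821  -0.15989332]
(array([406.22, 189.34]), np.int32(106)) [-0.0010399  -0.09735214]
(array([380.44, 191.98]), np.int32(94)) [-0.00044535 -0.03716   ]
tray (array([151.33, 188.29]), np.int32(133)) [0.04178761 0.00034689]
tray (array([167.12, 196.38]), np.int32(52)) [ 0.01864763 -0.03387398]
tray (array([173.6, 229.5]), np.int32(40)) [-0.05869156 -0.04194214]
tray (array([156.38, 224.59]), np.int32(133)) [-0.04270785 -0.00422973]
```

View pics/s23.png

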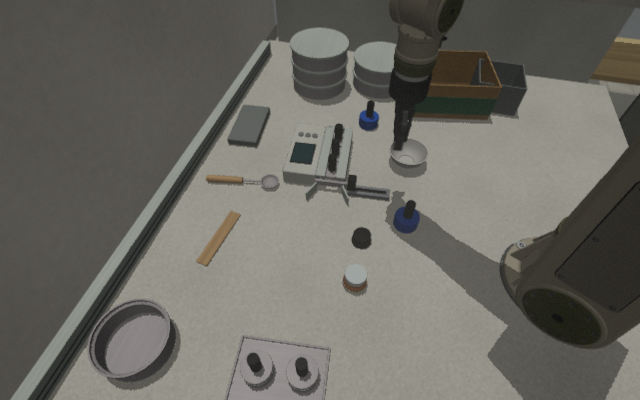

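View pics/s24.png

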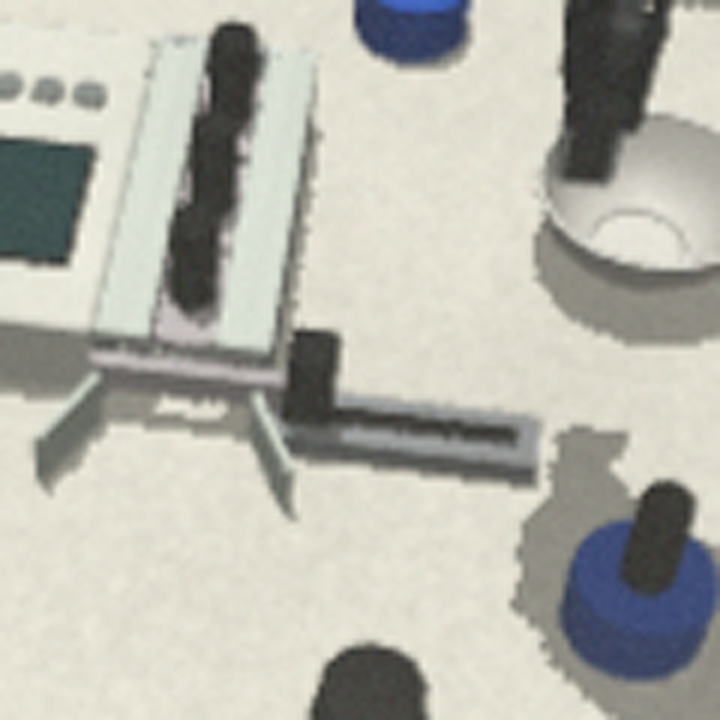

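View pics/t24.png

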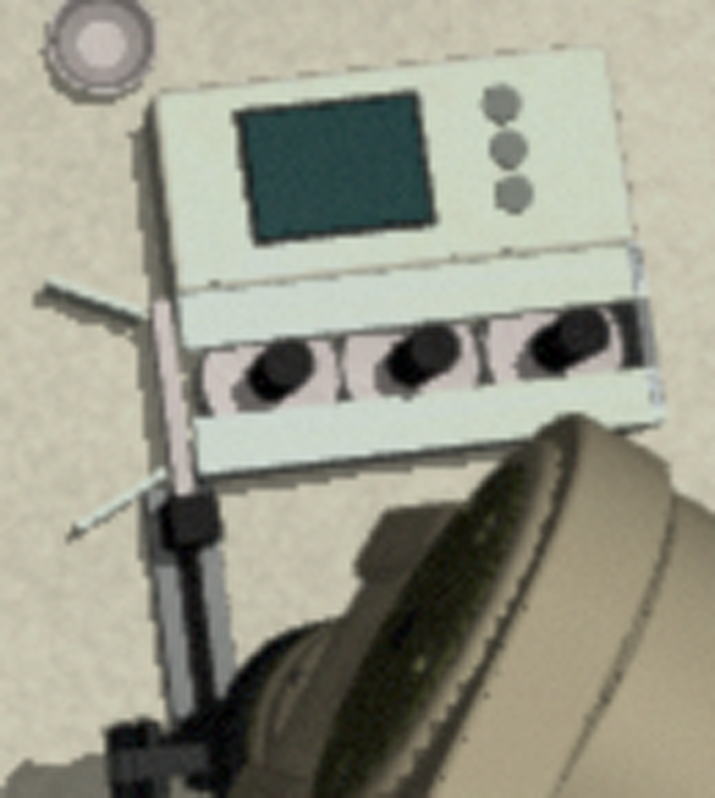

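>>> {"fn": "drive_tool", "kwargs": {
  "increments": [
    [[110, 0, 0, 0, 0, 0, 0], [110, 0, 0, 0, 0, 0, 0], [110, 0, 0, 0, 0, 0, 0]]
  ]
}}

```text
t: 42.45
tool_pos: [0.4061, -0.1501, 0.1991]
orientation: [-2.68, 1.565, -2.588]
force: [-0.3, 0.2, -0.3]
gripper_width: 0.566
```

```bash
python3 - <<'E'
from h import *
print(ticket.hand_in()); plan()
E
```

```text
the job is handed in; nothing more can be done
None
the job is handed in; nothing more can be done
```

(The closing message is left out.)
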